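Cross-tighten the irrigation filter cover

ROBOT

A 6-joint arm with a two-finger parallel gripper is mounted at the origin on the work surface. World frame = base frame: x ahead of the robot, y to its left, z up, the work surface at z = 0. Lengths are in m, angles in rad, forces in N, time in s.
With the tool pointing down it reaches from about 0.4 to 0.825 m from the base axis. Payload 7 kg.
Tool frame: the origin (TCP) lies between the finger pads; the fingertips stand 17 mm ahead of it and the grasp point (between the pads) lies 2 mm behind it; x points along the fingers, z is the direction in which the jaws open and shut, and the axes are right-handed (so a half turn about x gives the same grasp; the last joint's range is limited). The gripper opens to 88 mm and grips with 3 to 60 N. Pads are 19 mm wide; open, the fingers measure 130 mm over their backs; the gripper's body (78 mm by 193 mm) begins 47 mm behind the grasp point.
Start: joints at [1.553, 0.359, 0.012, 0, -1.224, -0.288], TCP at [0.203, 0.644, 0.244] pointing down, gripper open.
Joint ranges: [-3.07, 3.07], [-1.43, 2.12], [-1.02, 1.25], [-3.03, 1.67], [-3.05, -0], [-3.03, 3.03]. Speed limits (rad/s): [2.39, 2.39, 3.01, 3.14, 3.14, 3.14].

INTERFACE

Orientations are given as [roll, pitch, yaw] about the fixed x, y, z axes, in that order (R = Rz(yaw) Ry(pitch) Rx(roll)).
In Python, from station import * gives the robot as it stands.
- The arm moves only by the tool step_arm, never from a script. Its argument "deltas" is a list of rows, each a list of 5 numbers: the shift along the tool's x, y, z in cm, then the turn about the tool's x in degrees, then the closure, from 0 (fully open) to 1 (shut). In form: [[dx, dy, dz, roll, fingers], ...]. A call has exactly 10 rows; each row is the pose to reach, as a shift and turn from the pose commanded when the call began, along the tool's axes at that moment; what a row does not reach only later rows make up. A row lasts 1/12 s, in which the tool goes at most 41.7 mm and 7.16 degrees, less where a joint would pass 70% of its speed; a pose out of reach is approached as far as the arm can. A call with a gripper value outside its range is refused whole. The fingers move at their own pace and stop on an object; "squeeze" is the grip in N (left out, the last holds). Time passes only in rows, so rows that repeat a pose let the fingers close, or fill a call up. It gives the time, the measured TCP pose, the force and the opening at its end, in the units of the state.
- get_state(): the state, without advancing time (a new reading comes with each control period).
- grab_frame(name): name is "side" or "top"; returns a dict with "pixels" (420x560x3 uint8, red, green, blue), "range_z" (420x560 float32, m along the optical axis (not along the pixel's ray), 0 where there is no reading), "fx", "fy", "cx", "cy" (pixels), "view" (4x4, takes a point from world to camera coordinates). Camera axes: x right, y down, z forward; pixel columns grow to the right and rows downward; lengths in m; the calibration is good to about 2 mm. A picture is of the moment at which its call begins.
- job_done(): hands the job in, once; it reports no verdict.
Trained networks look in the newest picture that a camera, given by its name, has taken for a name from the list of things; names that differ only in an ending like _2 or _b are one class to them, and where a whole thing is asked for, a point or a joint stands for the part that bears it (a point fixed in the world has none). Each returns a list of dicts, best first, with "conf" (0 to 1); they miss things now and then, are a little off and sometimes report something else, mostly with a low value. They report only what shows in the picture. A call takes as long as a camera call. They do not tell look-alikes from the thing itself.
- boxes_of(thing, camera): "extent" ([left, top, right, bottom] in pixels, round what is visible of it).
- masks_of(thing, camera): "mask" (420x560 bool, what is visible of it) and "extent" ([left, top, right, bottom] in pixels, round what is visible of it).
The state is a dict: "t": time; "q": joint angles; "qd": joint speeds; "joint_efforts": joint torques, N m; "eef_pos": TCP position; "ee_rot": TCP orientation; "force": force on the tool from outside, world axes, zero at the start; "moment": the same for the moment, N m; "width": finger opening in m.
Only numpy, scipy, OpenCV 4.12 (cv2) and the standard library are available. Lean on these libraries where they do the work, as an engineer would, in place of code of your own. Each camera call takes 0.05 s, during which the arm holds its last target.

TASK

Two opposite wing bolts of the irrigation filter cover are still slack, while the other two have had their first part turn. Take the slotted T-key from the rubber mat and, turning clockwise and touching the filter with nothing but the key, first give the two slack bolts their part turn, about half of the way they still have to go; then bring all four fully home in cross order (after the first bolt the one opposite it, then the other two), snugging each against its stop to about 0.5 N m on the key and never forcing it. Stand the key upright on its mat again and let go, leaving the potted plants alone.

Things in the scene. Friction and masses are not known exactly. Their poses are not given: they have to be found in the camera images.
- key_grip (a point): Centre of the blue crossbar of the T-key. The key stands upright on its foot: crossbar 70 mm long (x axis), 20 mm wide (y axis), 28 mm tall (z axis, up), its centre 85 mm above the foot's underside; below the bar a steel shaft of 16 mm diameter, below that the dark steel foot 38 x 36 mm and 26 mm tall. About 0.4 kg.
- key_foot (a point): Centre of the underside of the key's foot, straight below the crossbar's centre. A slot 12 mm wide and 18 mm deep, open below and at both ends, runs along x (parallel to the crossbar) between two jaws 38 mm long. Over a wing it has 2 mm of clearance each side: the key turns about 0.12 rad before it bites, and the wing lags it by that much.
- key: The T-key as a whole (same frame as key_foot). Lower it slowly: landing hard on top of a wing, or bearing on it with more than 45 N, counts as forcing.
- mat_top (a point): Centre of the top face of the fixed black rubber mat, 130 x 130 x 4 mm, where the key stands at the start and at the end. It lies to the left or the right of the filter.
- cover_center (a point): Centre of the grey cover's top face, 68 mm above the bench; cover 200 mm in diameter; filter fixed to the bench. A boss in the middle rises 10 mm above the cover. The four bolts are on a circle of 70 mm radius, at 45, 135, 225 and 315 degrees from this frame's x axis, in that order wing1 to wing4: wing1 is opposite wing3, and wing2 opposite wing4.
- wing1_top (a point): Wing bolt 1: orange bar 34 mm long (x axis), 8 mm thick (y), 18 mm tall, standing on a 4 mm collar; this point is on the bolt's vertical axis at the centre of the bar's top face, 22 mm above the cover. A fully slack wing points at the cover's centre; one fully home lies along the cover's rim, at right angles to that. The bolt turns only; it does not sink.
- wing1 (a joint): Turn of wing bolt 1, clockwise from above, rad: 0 loose (bar along the cover's radius; slack at the start, between 0.4 and 0.65), about 1.05 half way home from there, 1.57 home against a hard stop. Needs about 0.12 N m at first and 0.18 N m just before the stop, and stays where it is left. Against the stop the torque climbs steeply: snug is about 0.5 N m on the key, under 0.4 is still too loose, over 0.75 is forcing it.
- wing2_top (a point): Wing bolt 2: orange bar 34 mm long (x axis), 8 mm thick (y), 18 mm tall, standing on a 4 mm collar; this point is on the bolt's vertical axis at the centre of the bar's top face, 22 mm above the cover. A fully slack wing points at the cover's centre; one fully home lies along the cover's rim, at right angles to that. The bolt turns only; it does not sink.
- wing2 (a joint): Turn of wing bolt 2, clockwise from above, rad: 0 loose (bar along the cover's radius; part turned at the start, between 0.95 and 1.15), 1.57 home against a hard stop. Needs about 0.12 N m at first and 0.18 N m just before the stop, and stays where it is left. Against the stop the torque climbs steeply: snug is about 0.5 N m on the key, under 0.4 is still too loose, over 0.75 is forcing it.
- wing3_top (a point): Wing bolt 3: orange bar 34 mm long (x axis), 8 mm thick (y), 18 mm tall, standing on a 4 mm collar; this point is on the bolt's vertical axis at the centre of the bar's top face, 22 mm above the cover. A fully slack wing points at the cover's centre; one fully home lies along the cover's rim, at right angles to that. The bolt turns only; it does not sink.
- wing3 (a joint): Turn of wing bolt 3, clockwise from above, rad: 0 loose (bar along the cover's radius; slack at the start, between 0.4 and 0.65), about 1.05 half way home from there, 1.57 home against a hard stop. Needs about 0.12 N m at first and 0.18 N m just before the stop, and stays where it is left. Against the stop the torque climbs steeply: snug is about 0.5 N m on the key, under 0.4 is still too loose, over 0.75 is forcing it.
- wing4_top (a point): Wing bolt 4: orange bar 34 mm long (x axis), 8 mm thick (y), 18 mm tall, standing on a 4 mm collar; this point is on the bolt's vertical axis at the centre of the bar's top face, 22 mm above the cover. A fully slack wing points at the cover's centre; one fully home lies along the cover's rim, at right angles to that. The bolt turns only; it does not sink.
- wing4 (a joint): Turn of wing bolt 4, clockwise from above, rad: 0 loose (bar along the cover's radius; part turned at the start, between 0.95 and 1.15), 1.57 home against a hard stop. Needs about 0.12 N m at first and 0.18 N m just before the stop, and stays where it is left. Against the stop the torque climbs steeply: snug is about 0.5 N m on the key, under 0.4 is still too loose, over 0.75 is forcing it.
- pot_a_mid (a point): Bystander: black pot of grass with an orange label, loose, 84 mm across and 75 mm tall (grass and label rise about 70 mm higher); this point is half-way up the pot. Leave it alone.
- pot_b_mid (a point): Bystander: black pot of grass with an orange label, loose, 90 mm across and 80 mm tall (grass and label rise about 70 mm higher); this point is half-way up the pot. Leave it alone.
- pot_c_mid (a point): Bystander: black pot of grass with an orange label, loose, 76 mm across and 70 mm tall (grass and label rise about 70 mm higher); this point is half-way up the pot. Leave it alone.
- filter: The filter housing with its cover and four wing bolts: black round body 184 mm in diameter, fixed to the bench, origin at the centre of its underside, same axes as cover_center; pipe stubs along +x and -x reach 112 mm from the centre, 54 mm high.
Things that resemble listed ones, but are neither listed nor needed, are in the scene too. What is shaped like the filter but blue or red is not meant.

How it is judged:
By the outcome, as a careful person would: the job done as asked, in the order asked, and still so for the second after the job is handed in, with the robot touching nothing.
It also fails if it takes over 72 s, if anything falls off the work surface, if the arm or the gripper's body presses on something with over 40 N, if the wrist force passes 120 N, or if a joint passes its speed limit or range.

## Working session

There is one attempt and no reset: what is moved stays moved. The work goes in short steps, Python scripts to look and compute and a tool call to move; the robot and the scene stay as the last step left them, time stands still between calls to the robot, and variables do not carry over. Pictures are saved under pics/ and viewed, and the job is handed in when it is done.

Besides the shell and the picture viewer there is one more tool, called as name(argument=value, ...), one argument or row to a line, values as JSON. step_arm: Moves the arm, as the interface text tells. Its arguments: {"type":"object","properties":{"deltas":{"type":"array"},"squeeze":{"type":"number"}},"required":["deltas"]}

```bash
ls; mkdir -p pics; python3 - <<'E'
from station import *
import cv2, numpy as np
s=get_state(); print(s)
for n in ("side","top"):
    f=grab_frame(n); cv2.imwrite(f"pics/{n}0.png",f["pixels"][:,:,::-1]); 
    np.savez(f"{n}0.npz",**f)
    print(n,f["fx"],f["fy"],f["cx"],f["cy"],np.round(f["view"],4).tolist())
    for th in ("key","filter","mat_top","wing1","key_grip","pot_a_mid"):
        for b in boxes_of(th,n): print(n,th,np.round(b["conf"],2),np.round(b["extent"],1).tolist())
E
```

```text
pics
{'t': 0.0, 'q': array([ 1.55308274e+00,  3.59341994e-01,  1.10336741e-02, -3.47890669e-04,
       -1.22412398e+00, -2.88084605e-01]), 'qd': array([-0.00019639, -0.0017836 , -0.00010974, -0.00029007, -0.00034963,
       -0.00071159]), 'joint_efforts': array([ 3.26777138e-05, -5.82707405e+01,  2.93048108e+01,  6.99691325e+00,
        6.94245362e-03, -1.66459645e-04]), 'eef_pos': array([0.20310666, 0.64320907, 0.24264116]), 'ee_rot': array([ 0.0908058 ,  1.56912797, -1.78590719]), 'force': array([ 0.03066428, -0.04223693, -0.11047364]), 'moment': array([-0.00785568, -0.01722501,  0.03574917]), 'width': 0.08745677558247063}
side 537.1749876474876 537.1749876474876 281.6691360075913 204.24363028090067 [[0.9493, -0.314, 0.0173, -0.4482], [-0.2155, -0.6897, -0.6913, 0.1903], [0.229, 0.6525, -0.7224, 1.3184], [0.0, 0.0, 0.0, 1.0]]
side key 0.88 [243.4, 139.4, 264.1, 173.0]
side key 0.28 [229.3, 151.7, 283.0, 187.0]
side filter 0.8 [188.2, 290.0, 286.5, 386.5]
side filter 0.75 [269.0, 185.1, 352.2, 257.2]
side filter 0.75 [274.2, 97.5, 340.7, 150.3]
side filter 0.55 [123.4, 146.7, 206.9,
[... 1146 characters left out ...]
73.7, 264.5, 457.1, 361.7]
top filter 0.84 [141.5, 279.0, 224.5, 373.4]
top wing1 0.6 [310.9, 167.1, 327.9, 179.0]
top wing1 0.55 [425.6, 280.0, 434.9, 291.8]
top wing1 0.54 [170.6, 110.8, 182.2, 120.8]
top wing1 0.49 [173.4, 148.0, 182.9, 154.9]
top wing1 0.47 [202.6, 297.8, 210.6, 312.2]
top wing1 0.43 [276.4, 168.8, 285.4, 181.9]
top wing1 0.42 [395.7, 331.4, 408.8, 344.2]
top wing1 0.42 [436.5, 320.1, 450.4, 330.6]
top wing1 0.42 [132.4, 115.5, 145.6, 124.6]
top wing1 0.41 [199.0, 341.4, 206.9, 352.6]
top key_grip 0.89 [175.5, 207.9, 200.6, 233.7]
top key_grip 0.26 [320.0, 204.0, 327.1, 217.8]
top pot_a_mid 0.75 [393.3, 198.2, 425.6, 229.2]
top pot_a_mid 0.36 [178.4, 204.9, 204.9, 235.6]
```

View pics/side0.png

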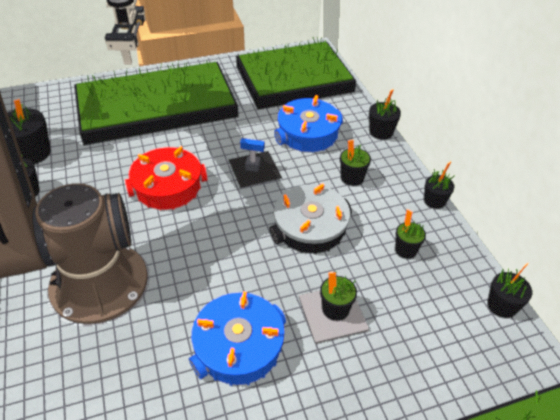

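View pics/top0.png

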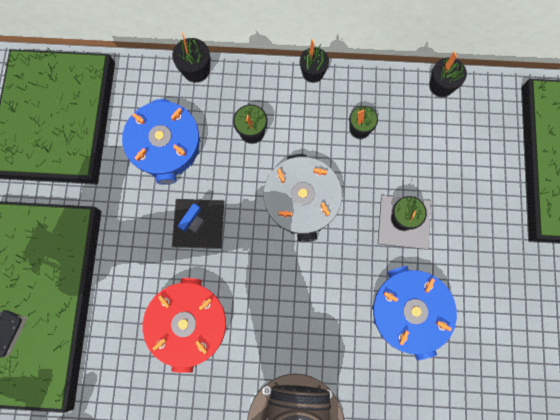

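The meant filter is the grey one (top 303,195). The look-alikes are blue (160,137), red (184,324) and blue (416,312). The key is on the black mat (top ~190,217), and the pinkish mat with a pot (405,220) is a decoy. I'll check this in a close crop.

```bash
python3 - <<'E'
import cv2,numpy as np
f=np.load("top0.npz"); p=f["pixels"][:,:,::-1]
a=cv2.resize(p[145:250,255:350],None,fx=5,fy=5,interpolation=cv2.INTER_CUBIC)[:525]
b=cv2.resize(p[190:255,165:230],None,fx=5,fy=5,interpolation=cv2.INTER_CUBIC)
c=np.zeros((525,800,3),np.uint8); c[:,:475]=a; c[:325,475:800]=b
cv2.imwrite("pics/crop0.png",c)
g=np.load("side0.npz"); q=g["pixels"][:,:,::-1]
d=cv2.resize(q[130:260,225:360],None,fx=4.4,fy=4.4,interpolation=cv2.INTER_CUBIC)
cv2.imwrite("pics/crop0s.png",d)
E
```

```text
(no output)
```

View pics/crop0.png

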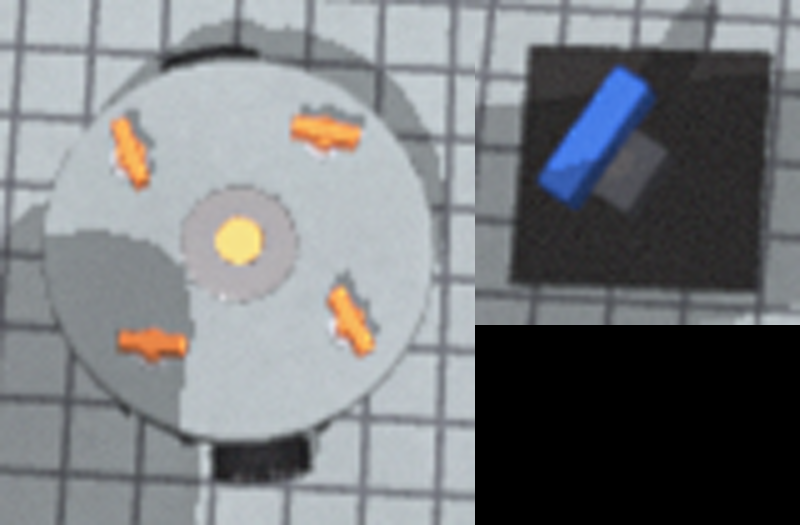

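View pics/crop0s.png

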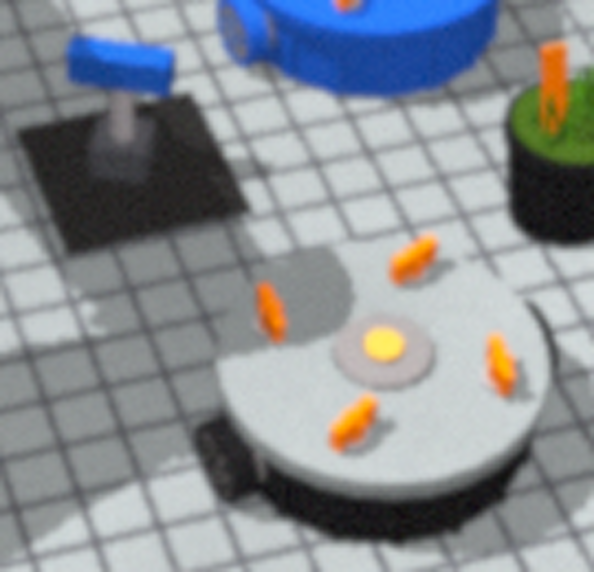

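The crop confirms the grey cover with four orange wings and the blue-barred key on its black mat. Next I'll fit box models to both cameras.

```bash
cat > h.py <<'E'
import numpy as np,cv2
from scipy.optimize import least_squares
SS=8
def proj(f,P):
    V=f["view"]; C=P@V[:3,:3].T+V[:3,3]
    return np.c_[f["fx"]*C[:,0]/C[:,2]+f["cx"],f["fy"]*C[:,1]/C[:,2]+f["cy"]]
def boxpts(c,yaw,lx,ly,z0,z1):
    co,si=np.cos(yaw),np.sin(yaw); o=[]
    for sx in(-.5,.5):
        for sy in(-.5,.5):
            for z in(z0,z1):
                o.append([c[0]+co*sx*lx-si*sy*ly,c[1]+si*sx*lx+co*sy*ly,z])
    return np.array(o)
def hull_img(uv,roi,ss=SS):
    u0,v0,u1,v1=roi
    im=np.zeros(((v1-v0)*ss,(u1-u0)*ss),np.uint8)
    h=cv2.convexHull(uv.astype(np.float32))[:,0]
    # pixel centre at integer coords
    q=(h-[u0,v0]+0.5)*ss-0.5
    cv2.fillConvexPoly(im,np.round(q*256).astype(np.int32),255,shift=8)
    im=cv2.resize(im,(u1-u0,v1-v0),interpolation=cv2.INTER_AREA).astype(float)/255
    return cv2.GaussianBlur(im,(0,0),.6)
def soft(f,kind):
    p=f["pixels"].astype(float)
    r,g,b=p[...,0],p[...,1],p[...,2]
    m=(r-b) if kind=="orange" else (b-r)
    return m
def fitbox(f,kind,c0,yaw0,lx,ly,z0,z1,rad=14):
    m=soft(f,kind)
    uv=proj(f,np.array([[c0[0],c0[1],(z0+z1)/2]]))[0].round().astype(int)
    roi=(uv[0]-rad,uv[1]-rad,uv[0]+rad,uv[1]+rad)
    d=m[roi[1]:roi[3],roi[0]:roi[2]]
    d=np.clip((d-10)/(np.percentile(d,97 if lx<.05 else 98)-10),0,1)
    def cost(p):
        return ((hull_img(proj(f,boxpts(p[:2],p[2],lx,ly,z0,z1)),roi)-d)**2).sum()
    from scipy.optimize import minimize
    best=None
    for dy in(-.25,0,.25):
        x0=np.array([c0[0],c0[1],yaw0+dy])
        r=minimize(cost,x0,method="Nelder-Mead",options=dict(initial_simplex=x0+np.array([[0,0,0],[.004,0,0],[0,.004,0],[0,0,.2]]),xatol=1e-5,fatol=1e-4))
        if best is None or r.fun<best.fun: best=r
    return best.x,best.fun
def back(f,uv,z):
    V=f["view"];R=V[:3,:3];o=-R.T@V[:3,3]
    d=R.T@np.array([(uv[0]-f["cx"])/f["fx"],(uv[1]-f["cy"])/f["fy"],1]); t=(z-o[2])/d[2]
    return o+t*d
E
cat > fit0.py <<'E'
from h import *
T=dict(np.load("top0.npz"));S=dict(np.load("side0.npz"))
guess=[(282,175),(320,172),(325,209),(286,214)]
res={}
for n,f in(("top",T),("side",S)):
    W=[]
    for g in guess:
        c=back(T,g,.081)
        # initial orientation by moments in top
        m=soft(T,"orange")[g[1]-9:g[1]+10,g[0]-9:g[0]+10]>60
        v,u=np.nonzero(m); P=np.array([back(T,(a+g[0]-9,b+g[1]-9),.085)[:2] for a,b in zip(u,v)])
        w,E=np.linalg.eigh(np.cov(P.T)); yaw=np.arctan2(E[1,1],E[0,1])
        x,e=fitbox(f,"orange",c,yaw,.034,.008,.072,.090); W.append(x)
        print(n,g,np.round(x,4),round(e,2))
    W=np.array(W); ctr=W[:,:2].mean(0); d=W[:,:2]-ctr
    print(" centre",ctr.round(4),"r",np.hypot(*d.T).round(4),"ang",np.degrees(np.arctan2(d[:,1],d[:,0])).round(1))
    k0=back(T,(190,217),.09)
    x,e=fitbox(f,"blue",k0,0.9,.07,.02,.075,.103,rad=20); print(n,"key",x.round(4),e)
    x,e=fitbox(f,"blue",k0,-0.9,.07,.02,.075,.103,rad=20); print(n,"key",x.round(4),e)
E
python3 fit0.py
```

```text
top (282, 175) [ 0.5963  0.0676 -2.726 ] 3.47
top (320, 172) [ 0.6129 -0.0301  1.423 ] 2.36
top (325, 209) [ 0.5153 -0.0469 -2.6098] 2.94
top (286, 214) [0.499  0.0508 1.5321] 4.1
 centre [0.5558 0.0104] r [0.0701 0.0699 0.0702 0.0698] ang [  54.8  -35.3 -125.3  144.6]
top key [ 0.4747  0.2875 -0.5252] 33.75653738216682
top key [ 0.4744  0.2872 -0.5254] 33.56158773558123
side (282, 175) [ 0.5975  0.0692 -2.6002] 2.77
side (320, 172) [ 0.6148 -0.0279  1.3902] 2.43
side (325, 209) [ 0.5172 -0.0449 -2.5224] 3.18
side (286, 214) [0.5007 0.0534 1.5158] 1.71
 centre [0.5576 0.0124] r [0.0694 0.0701 0.0701 0.0701] ang [  54.9  -35.2 -125.1  144.2]
side key [ 0.4755  0.2901 -0.4825] 43.904128770893024
side key [ 0.4754  0.2898 -0.4879] 44.08088234920885
```

```bash
cat >> h.py <<'E'
from scipy.spatial.transform import Rotation as Ro
def tool(s):
    R=Ro.from_euler("xyz",s["ee_rot"]).as_matrix(); return R
def delta(s_pos,R,target,phi):
    """cm along tool axes & roll deg to put TCP at target with tool z dir = phi (mod pi nearest)"""
    d=R.T@(np.asarray(target)-s_pos)*100
    cur=np.arctan2(R[1,2],R[0,2]); dr=-(phi-cur); dr=(dr+np.pi/2)%np.pi-np.pi/2
    return d,np.degrees(dr),cur
E
python3 - <<'E'
from station import *
from h import *
s=get_state();R=tool(s);print(R.round(3)); print("phi",np.arctan2(R[1,2],R[0,2]),"q1-q6",s["q"][0]-s["q"][5])
d,r,c=delta(s["eef_pos"],R,[.475,.2885,.0],-0.51+np.pi/2); print(d,r,s["eef_pos"])
# depth check of key in top
f=dict(np.load("top0.npz"));z=f["range_z"];V=f["view"]
m=soft(f,"blue")[200:240,170:215]>50
v,u=np.nonzero(m);v+=200;u+=170;zz=z[v,u]
C=np.c_[(u-f["cx"])/f["fx"]*zz,(v-f["cy"])/f["fy"]*zz,zz];P=(C-V[:3,3])@V[:3,:3]
print(len(P),np.percentile(P[:,2],[5,25,50,75,95]).round(4))
t=P[P[:,2]>np.median(P[:,2])-.004]; import cv2
print(cv2.minAreaRect((t[:,:2]*1000).astype(np.float32)),t.mean(0).round(4),len(t))
for uv in((190,235),(300,230),(215,240)): 
    print(uv, z[uv[1],uv[0]],back(f,uv,0).round(3))
E
```

```text
[[-0.     0.954 -0.301]
 [ 0.    -0.301 -0.954]
 [-1.    -0.    -0.   ]]
phi -1.87660423550433 q1-q6 1.8411698273481225
[24.35666975 36.60949593 25.68502274] 11.69934504089948 [0.20322402 0.64364264 0.24358533]
296 [0.0076 0.0973 0.1006 0.1029 0.1054]
((472.97552490234375, 286.74237060546875), (21.420101165771484, 69.50993347167969), 61.30451583862305) [0.4724 0.2864 0.1017] 227
(190, 235) 1.3572845 [0.444 0.297 0.   ]
(300, 230) 1.2922423 [0.474 0.01  0.   ]
(215, 240) 1.3556384 [0.435 0.231 0.   ]
```

step_arm(
  deltas=[
    [4,36.6,25.7,11.7,0],
    [4,36.6,25.7,11.7,0],
    [4,36.6,25.7,11.7,0],
    [4,36.6,25.7,11.7,0],
    [4,36.6,25.7,11.7,0],
    [4,36.6,25.7,11.7,0],
    [4,36.6,25.7,11.7,0],
    [4,36.6,25.7,11.7,0],
    [4,36.6,25.7,11.7,0],
    [4,36.6,25.7,11.7,0],
  ],
  squeeze=60,
)

```text
t: 1.53
eef_pos: [0.4562, 0.3123, 0.2067]
ee_rot: [2.945, 1.57, 0.865]
force: [0.6, 1.6, -0.0]
width: 0.0875
```

```bash
cat > st.py <<'E'
from station import *
from h import *
import sys
np.set_printoptions(suppress=True)
s=get_state();R=tool(s)
print("t",round(s["t"],2),"pos",s["eef_pos"].round(4),"q",s["q"].round(3),"w",round(s["width"],4),"F",s["force"].round(2),"M",s["moment"].round(3),"phi",round(np.arctan2(R[1,2],R[0,2]),4),"R1",R[:,0].round(3))
if len(sys.argv)>4:
    a=[float(x) for x in sys.argv[1:5]]
    d,r,c=delta(s["eef_pos"],R,a[:3],a[3]); print("delta cm",d.round(2),"roll",round(r,2))
E
python3 st.py .4748 .2883 .087 -2.075
```

```text
t 1.53 pos [0.4562 0.3123 0.2067] q [ 0.955  0.186 -0.314  0.    -1.07   0.106] w 0.0875 F [ 0.6   1.63 -0.02] M [ 0.11  -0.103  0.032] phi -2.0804 R1 [ 0.001  0.001 -1.   ]
delta cm [11.97  2.79  1.2 ] roll -0.31
```

step_arm(
  deltas=[
    [2,2.79,1.2,0,0],
    [5,2.79,1.2,0,0],
    [7.5,2.79,1.2,0,0],
    [7.5,2.79,1.2,0,0],
    [7.5,2.79,1.2,0,0],
    [7.5,2.79,1.2,0,0],
    [7.5,2.79,1.2,0,0],
    [7.5,2.79,1.2,0,0],
    [7.5,2.79,1.2,0,0],
    [7.5,2.79,1.2,0,0],
  ],
)

```text
t: 2.37
eef_pos: [0.4739, 0.2904, 0.1323]
ee_rot: [2.936, 1.569, 0.856]
force: [1.0, -1.1, -1.2]
width: 0.0873
```

```bash
python3 st.py .4748 .2883 .087 -2.075; python3 - <<'E'
from station import *
import cv2
f=grab_frame("side");p=f["pixels"][:,:,::-1]
a=cv2.resize(p[70:200,190:330],None,fx=4,fy=4,interpolation=cv2.INTER_CUBIC)
cv2.imwrite("pics/s1.png",a)
E
```

```text
t 2.37 pos [0.4739 0.2904 0.1323] q [ 0.902  0.263 -0.403  0.    -0.904  0.159] w 0.0873 F [ 0.96 -1.07 -1.2 ] M [-0.07  -0.022 -0.009] phi -2.0802 R1 [ 0.001  0.001 -1.   ]
delta cm [4.53 0.18 0.15] roll -0.3
```

View pics/s1.png

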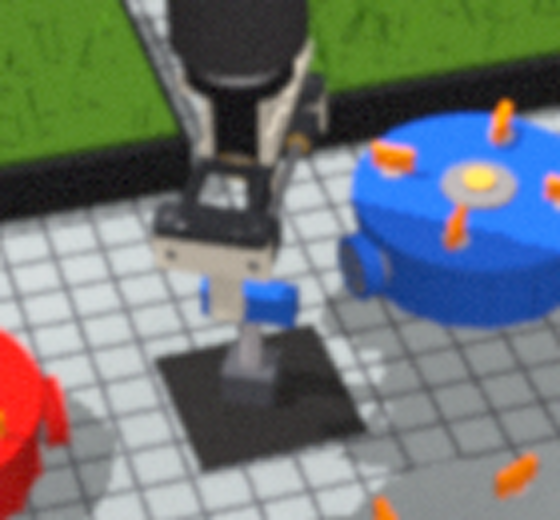

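step_arm(
  deltas=[
    [1,0.18,0.15,0,0],
    [2,0.18,0.15,0,0],
    [3,0.18,0.15,0,0],
    [4,0.18,0.15,0,0],
    [4.5,0.18,0.15,0,0],
    [4.5,0.18,0.15,0,0],
    [4.5,0.18,0.15,0,0.6],
    [4.5,0.18,0.15,0,0.7],
    [4.5,0.18,0.15,0,0.8],
    [4.5,0.18,0.15,0,0.9],
  ],
  squeeze=20,
)

```text
t: 3.25
eef_pos: [0.4748, 0.288, 0.0869]
ee_rot: [2.928, 1.57, 0.847]
force: [0.7, -0.3, 0.5]
width: 0.0665
```

step_arm(
  deltas=[
    [0,0,0,0,1],
    [0,0,0,0,1],
    [0,0,0,0,1],
    [0,0,0,0,1],
    [0,0,0,0,1],
    [0,0,0,0,1],
    [0,0,0,0,1],
    [0,0,0,0,1],
    [0,0,0,0,1],
    [0,0,0,0,1],
  ],
  squeeze=60,
)

```text
t: 4.08
eef_pos: [0.4747, 0.2878, 0.0864]
ee_rot: [-2.963, 1.571, 1.24]
force: [0.5, 0.6, -0.8]
width: 0.0195
```

```bash
python3 st.py .4748 .2883 .2 -2.075
```

```text
t 4.08 pos [0.4747 0.2878 0.0864] q [ 0.898  0.318 -0.452 -0.    -0.801  0.163] w 0.0195 F [ 0.49  0.65 -0.79] M [ 0.258 -0.146  0.049] phi -2.0808 R1 [ 0.  0. -1.]
delta cm [-11.36  -0.01  -0.05] roll -0.33
```

```bash
cat > joint.py <<'E'
from h import *
from scipy.optimize import minimize
T=dict(np.load("top0.npz"));S=dict(np.load("side0.npz"))
c0=np.array([.5558,.0104]);psi=np.radians(9.7)
def run(cams,hub,ly=.008):
    dat=[]
    for f in cams:
        m=soft(f,"orange")
        for k in range(4):
            a=psi+np.pi/4+k*np.pi/2; w=c0+.07*np.array([np.cos(a),np.sin(a)])
            uv=proj(f,np.array([[*w,.081]]))[0].round().astype(int);r=11
            roi=(uv[0]-r,uv[1]-r,uv[0]+r,uv[1]+r); d=m[roi[1]:roi[3],roi[0]:roi[2]]
            b=np.median(d); d=np.clip((d-b)/(np.percentile(d,95)-b),0,1); dat.append((f,k,roi,d))
    def cost(p):
        e=0
        for i,(f,k,roi,d) in enumerate(dat):
            off=p[2*(i//4):2*(i//4)+2]; n=2*len(cams)
            a=p[n]+np.pi/4+k*np.pi/2
            w=off+.07*np.array([np.cos(a),np.sin(a)]); y=a-p[n+1+k]
            im=hull_img(proj(f,boxpts(w,y,.034,ly,.072,.090)),roi,4)
            if hub: 
                t=np.arange(12)*np.pi/6
                H=np.r_[np.c_[w[0]+hub*np.cos(t),w[1]+hub*np.sin(t),t*0+.072],np.c_[w[0]+hub*np.cos(t),w[1]+hub*np.sin(t),t*0+.090]]
                im=np.maximum(im,hull_img(proj(f,H),roi,4))
            e+=((im-d)**2).sum()
        return e
    x0=np.r_[np.tile(c0,len(cams)),psi,.5,1.05,.45,1.0] 
    x0=np.array(x0); x0[-4:]=[.5,1.0,.45,1.1]
    sc=np.r_[np.full(2*len(cams),.003),.05,.15,.15,.15,.15]
    sx=np.vstack([x0,x0+np.diag(sc)])
    r=minimize(cost,x0,method="Nelder-Mead",options=dict(initial_simplex=sx,xatol=1e-5,fatol=1e-3,maxiter=3000,maxfev=3000))
    r=minimize(cost,r.x,method="Powell",options=dict(maxfev=2000,xtol=1e-4))
    return r.x,r.fun
for cams in([T],[S],[T,S]):
    for hub in(0,.0055): 
        x,e=run(cams,hub);print(len(cams),hub,x.round(4),round(e,2))
E
python3 joint.py
```

```text
1 0 [0.5559 0.0104 0.1679 0.5281 0.9794 0.4308 1.0938] 10.81
1 0.0055 [0.5559 0.0104 0.1681 0.5522 1.0039 0.4294 1.0971] 7.93
1 0 [0.5577 0.0124 0.1696 0.448  1.0236 0.3419 1.1176] 8.97
1 0.0055 [0.5576 0.0123 0.1694 0.4475 1.0242 0.3271 1.1279] 8.78
2 0 [0.5558 0.0102 0.5575 0.012  0.1697 0.4899 0.9885 0.3742 1.1275] 21.62
2 0.0055 [0.5557 0.0101 0.5575 0.0121 0.1694 0.4915 0.9872 0.3742 1.1191] 18.54
```

step_arm(
  deltas=[
    [-0.5,0,0,0,1],
    [-1.5,0,0,0,1],
    [-3,0,0,0,1],
    [-5,0,0,0,1],
    [-7,0,0,0,1],
    [-9,0,0,0,1],
    [-11,0,0,0,1],
    [-12,0,0,0,1],
    [-12,0,0,0,1],
    [-12,0,0,0,1],
  ],
)

```text
t: 4.92
eef_pos: [0.4743, 0.2876, 0.2064]
ee_rot: [-2.429, 1.57, 1.773]
force: [0.6, -0.1, -5.5]
width: 0.0199
```

```bash
python3 st.py .5972 .0684 .2064 -1.137
```

```text
t 4.92 pos [0.4743 0.2876 0.2064] q [ 0.898  0.19  -0.31  -0.001 -1.071  0.163] w 0.0199 F [ 0.61 -0.08 -5.49] M [-0.017  0.072 -0.024] phi -2.0811 R1 [-0.     0.001 -1.   ]
delta cm [-0.02 21.43 13.12] roll -54.09
```

step_arm(
  deltas=[
    [0,1.2,0.7,-3,1],
    [0,4,2.5,-9,1],
    [0,7,4.3,-16,1],
    [0,10,6.1,-23,1],
    [0,13,8,-30,1],
    [0,16,9.8,-37,1],
    [0,18.5,11.3,-44,1],
    [0,20.5,12.5,-50,1],
    [0,21.43,13.12,-54.1,1],
    [0,21.43,13.12,-54.1,1],
  ],
)

```text
t: 5.75
eef_pos: [0.5974, 0.066, 0.2039]
ee_rot: [-1.604, 1.567, -2.739]
force: [0.0, 0.1, -4.6]
width: 0.0198
```

```bash
cat > keyfit.py <<'E'
from station import *
from h import *
import sys
tag=sys.argv[1]
s=get_state();R=tool(s);phi=np.arctan2(R[1,2],R[0,2]);p=s["eef_pos"]
gz=p[2]+.002+float(sys.argv[2] if len(sys.argv)>2 else 0)
print("tcp",p.round(4),"yaw",round((phi+np.pi/2),4))
for n in("top","side"):
    f=grab_frame(n);np.savez(f"{n}_{tag}.npz",**f)
    im=f["pixels"][:,:,::-1]
    uv=proj(f,np.array([p]))[0].round().astype(int)
    u0=max(uv[0]-60,0);v0=max(uv[1]-50,0)
    cv2.imwrite(f"pics/{n}_{tag}.png",cv2.resize(im[v0:v0+100,u0:u0+120],None,fx=5,fy=5,interpolation=cv2.INTER_CUBIC))
E
python3 st.py;python3 keyfit.py a
```

```text
t 5.75 pos [0.5974 0.066  0.2039] q [ 0.435  0.269 -0.211 -0.    -1.096  1.571] w 0.0198 F [ 0.01  0.07 -4.61] M [ 0.038 -0.097 -0.043] phi -1.1356 R1 [-0.004 -0.002 -1.   ]
tcp [0.5974 0.066  0.2039] yaw 0.4352
```

View pics/top_a.png

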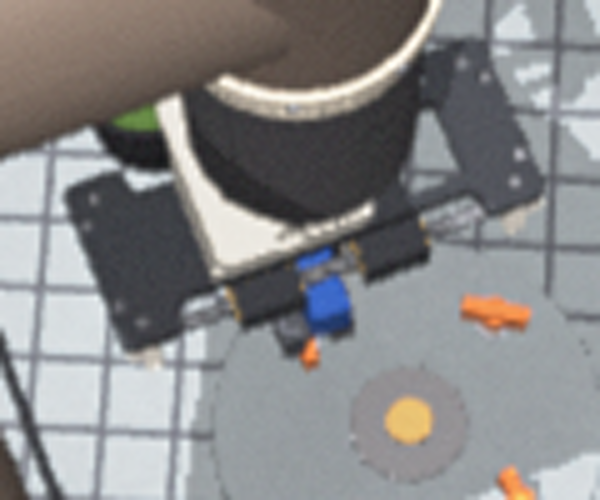

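View pics/side_a.png

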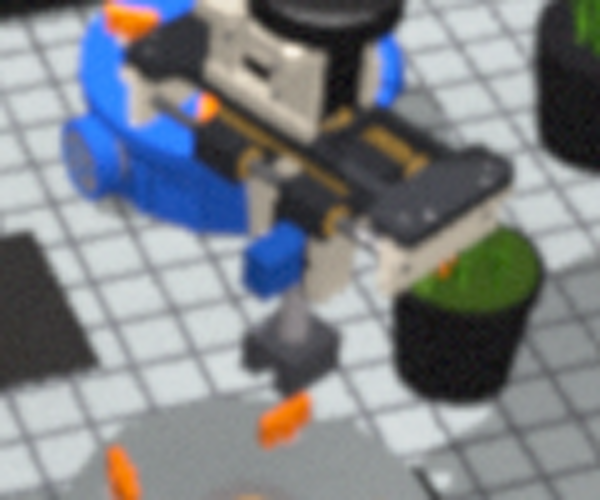

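step_arm(
  deltas=[
    [0.3,0,0,0,1],
    [0.8,0,0,0,1],
    [1.4,0,0,0,1],
    [2,0,0,0,1],
    [2.4,0,0,0,1],
    [2.5,0,0,0,1],
    [2.5,0,0,0,1],
    [2.5,0,0,0,1],
    [2.5,0,0,0,1],
    [2.5,0,0,0,1],
  ],
)

```text
t: 6.68
eef_pos: [0.5978, 0.0686, 0.1818]
ee_rot: [1.503, 1.57, 0.366]
force: [0.8, -0.0, -4.4]
width: 0.0199
```

```bash
python3 st.py .5972 .0684 .1804 -1.137;python3 keyfit.py b; python3 - <<'E'
from h import *
# overlay predicted foot in side & top
from station import get_state
s=get_state();R=tool(s);p=s["eef_pos"];phi=np.arctan2(R[1,2],R[0,2]);y=phi+np.pi/2
print(p.round(4),y.round(4))
zf=p[2]-.0824
for n in("side","top"):
    f=dict(np.load(f"{n}_b.npz"));im=f["pixels"][:,:,::-1]
    uv=proj(f,np.array([p-[0,0,.06]]))[0].round().astype(int);u0,v0=uv[0]-35,uv[1]-35
    c=cv2.resize(im[v0:v0+70,u0:u0+70],None,fx=8,fy=8,interpolation=cv2.INTER_CUBIC)
    for b,col in((boxpts(p,y,.038,.036,zf,zf+.026),(0,255,0)),(boxpts(p,y,.07,.02,zf+.071,zf+.099),(0,255,255))):
        h=cv2.convexHull(proj(f,b).astype(np.float32))[:,0]
        cv2.polylines(c,[np.round(((h-[u0,v0]+.5)*8-.5)).astype(int)],True,col,1)
    cv2.imwrite(f"pics/ov_{n}_b.png",c)
E
```

```text
t 6.68 pos [0.5978 0.0686 0.1818] q [ 0.439  0.286 -0.242  0.    -1.043  1.566] w 0.0199 F [ 0.8  -0.01 -4.44] M [-0.099 -0.002  0.051] phi -1.1367 R1 [ 0.001  0.    -1.   ]
delta cm [ 0.14 -0.07 -0.  ] roll 0.02
tcp [0.5978 0.0686 0.1818] yaw 0.4341
[0.5978 0.0686 0.1817] 0.4341
```

View pics/ov_side_b.png

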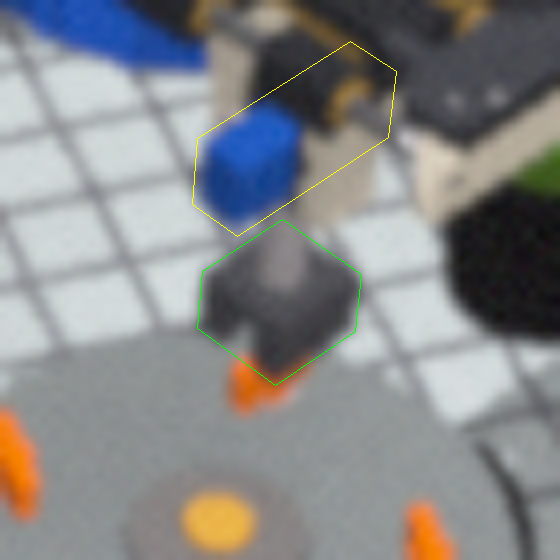

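View pics/ov_top_b.png

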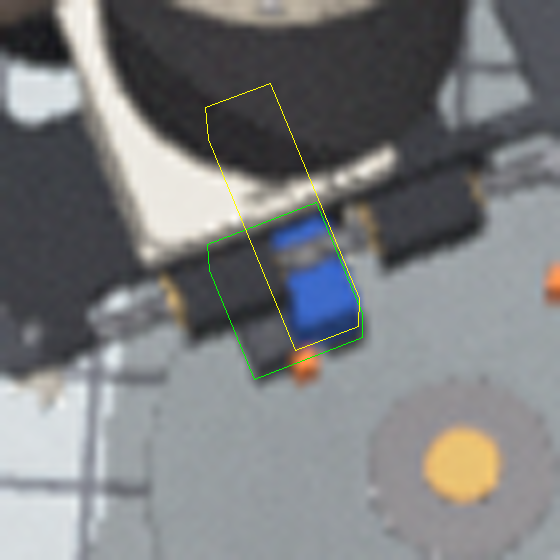

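```bash
cat > ff.py <<'E'
from h import *
from scipy.optimize import minimize
def footfit(f,p,y,zf,verbose=True):
    im=f["pixels"].astype(float).mean(2); sat=f["pixels"].astype(float).max(2)-f["pixels"].astype(float).min(2)
    B=boxpts(p,y,.038,.036,zf,zf+.026); uv=proj(f,B); 
    roi=(int(uv[:,0].min())-6,int(uv[:,1].min())+4,int(uv[:,0].max())+7,int(uv[:,1].max())+6)
    g=im[roi[1]:roi[3],roi[0]:roi[2]]; sa=sat[roi[1]:roi[3],roi[0]:roi[2]]
    d=np.clip((150-g)/(150-95),0,1); w=(sa<70).astype(float)
    def cost(q):
        P=B+np.r_[q,0]; return (w*(hull_img(proj(f,P),roi)-d)**2).sum()
    x0=np.zeros(2)
    r=minimize(cost,x0,method="Nelder-Mead",options=dict(initial_simplex=np.array([[0,0],[.003,0],[0,.003]]),xatol=1e-5,fatol=1e-4))
    return r.x,r.fun,cost(x0)
if __name__=="__main__":
    import sys
    p=np.array([.5978,.0686,.1818]);y=.4341
    f=dict(np.load("side_b.npz"));print(footfit(f,p,y,p[2]-.0824))
E
python3 ff.py
```

```text
(array([-0.00074963, -0.00113971]), np.float64(23.163095762457424), np.float64(24.01404707634883))
```

step_arm(
  deltas=[
    [0.3,0,0,0,1],
    [0.6,0,0,0,1],
    [0.75,0,0,0,1],
    [0.9,0,0,0,1],
    [1.0,0,0,0,1],
    [1.1,0,0,0,1],
    [1.2,0,0,0,1],
    [1.3,0,0,0,1],
    [1.4,0,0,0,1],
    [1.4,0,0,0,1],
  ],
)

```text
t: 7.62
eef_pos: [0.5975, 0.0686, 0.1672]
ee_rot: [-1.907, 1.571, -3.044]
force: [0.5, -0.1, -4.6]
width: 0.0196
```

```bash
python3 st.py
```

```text
t 7.62 pos [0.5975 0.0686 0.1672] q [ 0.439  0.298 -0.26  -0.    -1.013  1.566] w 0.0196 F [ 0.51 -0.11 -4.63] M [-0.111 -0.031 -0.017] phi -1.1366 R1 [-0. -0. -1.]
```

step_arm(
  deltas=[
    [0.2,0,0,0,1],
    [0.4,0,0,0,1],
    [0.6,0,0,0,1],
    [0.8,0,0,0,1],
    [0.9,0,0,0,1],
    [0.9,0,0,2,1],
    [0.9,0,0,5,1],
    [0.9,0,0,8,1],
    [0.9,0,0,11,1],
    [0.9,0,0,14,1],
  ],
)

```text
t: 8.45
eef_pos: [0.5974, 0.0688, 0.1583]
ee_rot: [-2.198, 1.57, 2.701]
force: [-0.6, 0.6, -4.3]
width: 0.0197
```

```bash
python3 st.py
```

```text
t 8.45 pos [0.5974 0.0688 0.1583] q [ 0.439  0.307 -0.27  -0.    -0.994  1.32 ] w 0.0197 F [-0.6   0.61 -4.32] M [0.566 0.448 0.119] phi -1.3833 R1 [-0.  0. -1.]
```

step_arm(
  deltas=[
    [0,0,0,3,1],
    [0,0,0,6,1],
    [0,0,0,9,1],
    [0,0,0,12,1],
    [0,0,0,15,1],
    [0,0,0,18,1],
    [0,0,0,20.5,1],
    [0,0,0,22.5,1],
    [0,0,0,22.5,1],
    [0,0,0,22.5,1],
  ],
)

```text
t: 9.28
eef_pos: [0.5974, 0.0691, 0.1583]
ee_rot: [-2.637, 1.57, 1.874]
force: [-0.9, 3.1, -4.9]
width: 0.0198
```

```bash
python3 st.py; python3 - <<'E'
from station import *
import numpy as np,cv2
M=[]
for i in range(2):
    for n in("top","side"):
        f=grab_frame(n);M.append(get_state()["moment"])
        if i==0: np.savez(n+"_c.npz",**f)
M=np.array(M);print(M.mean(0),M.std(0))
f=np.load("side_c.npz")["pixels"][:,:,::-1];cv2.imwrite("pics/side_c.png",cv2.resize(f[130:250,240:380],None,fx=5,fy=5,interpolation=cv2.INTER_CUBIC))
E
```

```text
t 9.28 pos [0.5974 0.0691 0.1583] q [ 0.439  0.307 -0.27  -0.001 -0.994  0.93 ] w 0.0198 F [-0.92  3.13 -4.93] M [1.377 0.524 0.044] phi -1.7724 R1 [-0.     0.001 -1.   ]
[1.6392717  0.53763611 0.09854047] [0.12569976 0.03289527 0.0257694 ]
```

View pics/side_c.png

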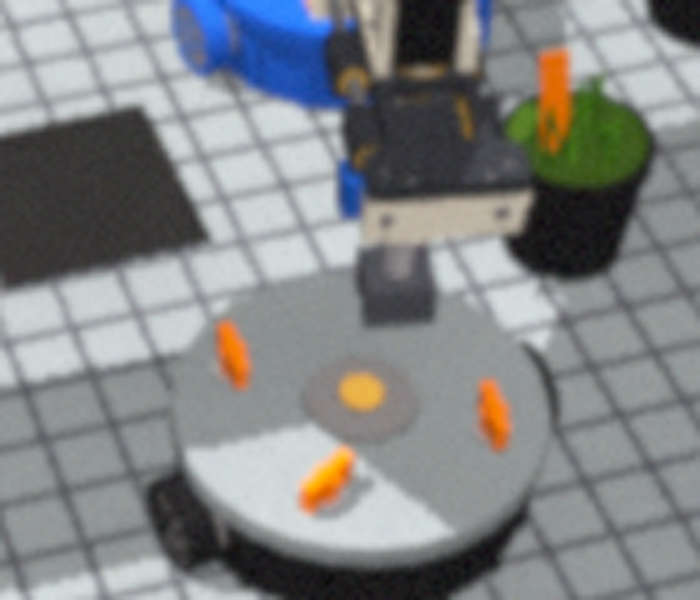

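step_arm(
  deltas=[
    [0,0,0,-3,1],
    [0,0,0,-5,1],
    [-0.5,0,0,-5,1],
    [-1.5,0,0,-5,1],
    [-3,0,0,-5,1],
    [-4,0,0,-5,1],
    [-4.2,0,0,-5,1],
    [-4.2,0,0,-5,1],
    [-4.2,0,0,-5,1],
    [-4.2,0,0,-5,1],
  ],
)

```text
t: 10.32
eef_pos: [0.5971, 0.0684, 0.1997]
ee_rot: [-1.244, 1.57, -2.931]
force: [0.7, -0.2, -4.6]
width: 0.0197
```

```bash
python3 st.py .5162 -.0458 .200 -1.037
```

```text
t 10.32 pos [0.5971 0.0684 0.1997] q [ 0.439  0.27  -0.218 -0.    -1.083  1.016] w 0.0197 F [ 0.68 -0.15 -4.62] M [-0.055 -0.018  0.028] phi -1.6868 R1 [-0.001 -0.    -1.   ]
delta cm [-0.01 -6.71 12.28] roll -37.23
```

step_arm(
  deltas=[
    [0,-0.5,0.9,-3,1],
    [0,-1.6,3,-9,1],
    [0,-3,5.5,-15,1],
    [0,-4.4,8,-22,1],
    [0,-5.7,10.4,-29,1],
    [0,-6.5,11.9,-35,1],
    [0.3,-6.71,12.28,-37.2,1],
    [0.8,-6.71,12.28,-37.2,1],
    [1.4,-6.71,12.28,-37.2,1],
    [1.8,-6.71,12.28,-37.2,1],
  ],
)

```text
t: 11.15
eef_pos: [0.5168, -0.0453, 0.1813]
ee_rot: [-2.075, 1.57, -3.114]
force: [-0.5, 0.5, -4.3]
width: 0.0196
```

```bash
cat > ov.py <<'E'
from station import *
from h import *
import sys
tag=sys.argv[1]
s=get_state();R=tool(s);p=s["eef_pos"];phi=np.arctan2(R[1,2],R[0,2]);y=phi+np.pi/2;zf=p[2]-.0824
print(p.round(4),y.round(4))
out=[]
for n in("side","top"):
    f=grab_frame(n);np.savez(f"{n}_{tag}.npz",**f);im=f["pixels"][:,:,::-1]
    uv=proj(f,np.array([[.5567,.0113,.09]]))[0].round().astype(int);u0,v0=uv[0]-48,uv[1]-50
    c=cv2.resize(im[v0:v0+96,u0:u0+96],None,fx=4.15,fy=4.15,interpolation=cv2.INTER_CUBIC)
    h=cv2.convexHull(proj(f,boxpts(p,y,.038,.036,zf,zf+.026)).astype(np.float32))[:,0]
    cv2.polylines(c,[np.round(((h-[u0,v0]+.5)*4.15-.5)).astype(int)],True,(0,255,0),1)
    out.append(c)
cv2.imwrite(f"pics/ov_{tag}.png",np.hstack(out))
E
python3 st.py .5162 -.0458 .180 -1.037; python3 ov.py d
```

```text
t 11.15 pos [ 0.5168 -0.0453  0.1813] q [ 0.291  0.154 -0.417 -0.    -1.     1.812] w 0.0196 F [-0.48  0.5  -4.35] M [-0.085 -0.052 -0.015] phi -1.0388 R1 [-0.001 -0.    -1.   ]
delta cm [ 0.13 -0.07  0.01] roll -0.1
[ 0.5168 -0.0453  0.1813] 0.532
```

View pics/ov_d.png

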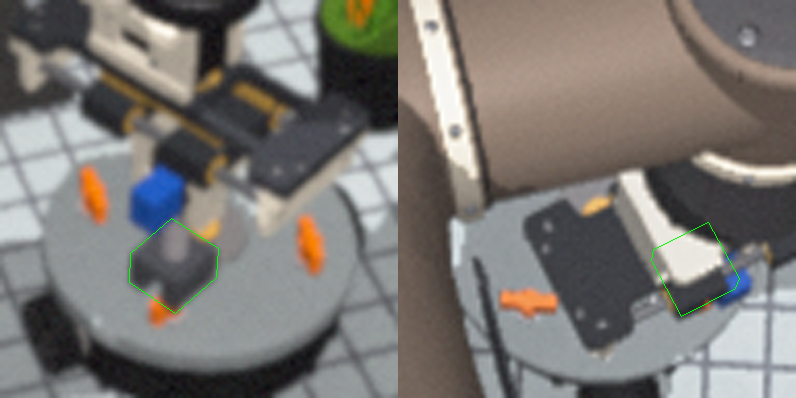

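step_arm(
  deltas=[
    [0.3,0,0,0,1],
    [0.6,0,0,0,1],
    [0.75,0,0,0,1],
    [0.9,0,0,0,1],
    [1.0,0,0,0,1],
    [1.1,0,0,0,1],
    [1.2,0,0,0,1],
    [1.3,0,0,0,1],
    [1.4,0,0,0,1],
    [1.4,0,0,0,1],
  ],
)

```text
t: 12.08
eef_pos: [0.5167, -0.0457, 0.1683]
ee_rot: [-2.129, 1.571, 3.117]
force: [-1.0, 0.1, -5.1]
width: 0.0199
```

```bash
python3 st.py
```

```text
t 12.08 pos [ 0.5167 -0.0457  0.1683] q [ 0.29   0.167 -0.435 -0.    -0.969  1.814] w 0.0199 F [-1.04  0.08 -5.13] M [-0.06   0.033 -0.01 ] phi -1.0372 R1 [-0.  0. -1.]
```

step_arm(
  deltas=[
    [0.2,0,0,0,1],
    [0.4,0,0,0,1],
    [0.6,0,0,0,1],
    [0.8,0,0,0,1],
    [1.0,0,0,0,1],
    [1.0,0,0,3,1],
    [1.0,0,0,6.5,1],
    [1.0,0,0,10,1],
    [1.0,0,0,13.5,1],
    [1.0,0,0,17,1],
  ],
)

```text
t: 12.92
eef_pos: [0.5165, -0.0456, 0.1581]
ee_rot: [-1.94, 1.57, 3.006]
force: [-0.8, 1.0, -3.5]
width: 0.0199
```

step_arm(
  deltas=[
    [0,0,0,3,1],
    [0,0,0,6,1],
    [0,0,0,9,1],
    [0,0,0,12,1],
    [0,0,0,15,1],
    [0,0,0,18,1],
    [0,0,0,21,1],
    [0,0,0,23.5,1],
    [0,0,0,25.4,1],
    [0,0,0,25.4,1],
  ],
)

```text
t: 13.75
eef_pos: [0.5164, -0.0452, 0.1581]
ee_rot: [-2.03, 1.57, 2.474]
force: [-1.3, 3.9, -5.5]
width: 0.0197
```

```bash
python3 st.py; cat > mm.py <<'E'
from station import *
import numpy as np,sys
M=[];F=[]
for i in range(int(sys.argv[1])):
    grab_frame("side"); s=get_state(); M.append(s["moment"]);F.append(s["force"])
M=np.array(M);print("M",M.mean(0).round(3),"std",M.std(0).round(3),"F",np.mean(F,0).round(2),"t",s["t"])
E
python3 mm.py 4; python3 ov.py e
```

```text
t 13.75 pos [ 0.5164 -0.0452  0.1581] q [ 0.291  0.178 -0.448 -0.001 -0.945  1.073] w 0.0197 F [-1.27  3.93 -5.55] M [1.432 0.721 0.071] phi -1.7786 R1 [-0.001  0.001 -1.   ]
M [1.551 0.539 0.063] std [0.077 0.024 0.024] F [-1.52  3.73 -5.3 ] t 13.95
[ 0.5167 -0.0454  0.1582] -0.2054
```

View pics/ov_e.png

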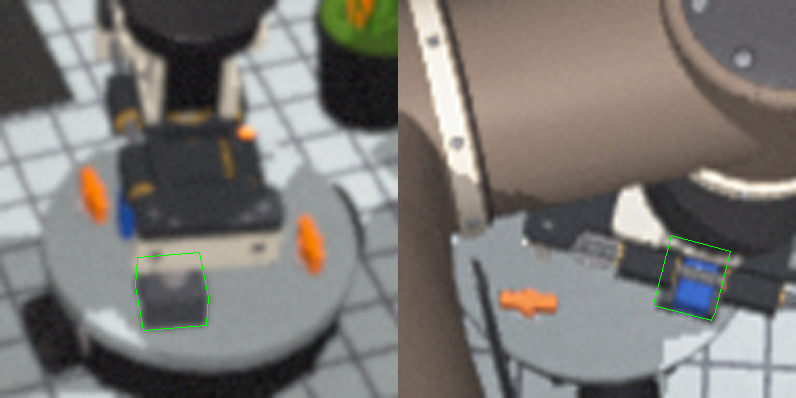

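step_arm(
  deltas=[
    [0,0,0,-4,1],
    [0,0,0,-6,1],
    [-0.5,0,0,-6.8,1],
    [-1.5,0,0,-6.8,1],
    [-3,0,0,-6.8,1],
    [-4,0,0,-6.8,1],
    [-4.2,0,0,-6.8,1],
    [-4.2,0,0,-6.8,1],
    [-4.2,0,0,-6.8,1],
    [-4.2,0,0,-6.8,1],
  ],
)

```text
t: 14.88
eef_pos: [0.5163, -0.0458, 0.1998]
ee_rot: [-1.405, 1.57, -3.064]
force: [0.2, 0.1, -5.9]
width: 0.0199
```

```bash
python3 st.py .5972 .0684 .180 -1.657; python3 ov.py f
```

```text
t 14.88 pos [ 0.5163 -0.0458  0.1998] q [ 0.29   0.136 -0.393 -0.    -1.043  1.192] w 0.0199 F [ 0.24  0.14 -5.85] M [-0.067  0.008  0.03 ] phi -1.6588 R1 [-0.001 -0.    -1.   ]
delta cm [  1.97   7.06 -12.08] roll -0.1
[ 0.5163 -0.0458  0.1998] -0.088
```

View pics/ov_f.png

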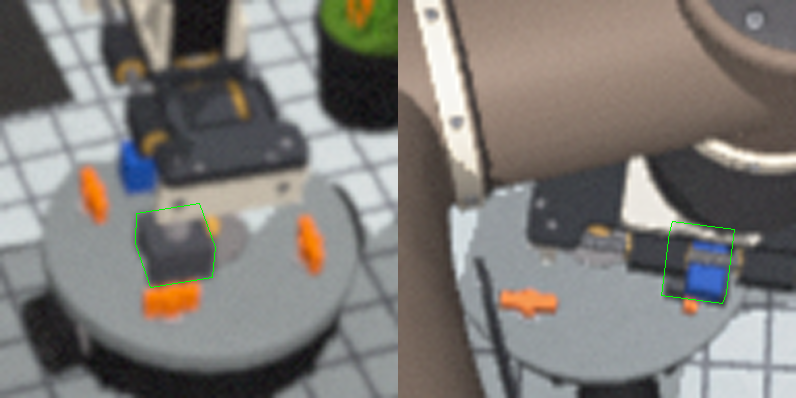

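```bash
python3 - <<'E'
from h import *
f=dict(np.load("side_f.npz"))
x,e=fitbox(f,"orange",[.517,-.045],-.09,.034,.008,.072,.09,rad=11);print(x.round(4),e,"turn",.954-x[2])
E
```

```text
[ 0.5174 -0.0448 -0.0365] 3.668804171393024 turn 0.9905302922431866
```

step_arm(
  deltas=[
    [0,0.6,-1,0,1],
    [0,1.8,-3,0,1],
    [0,3.3,-5.6,0,1],
    [0,4.8,-8.2,0,1],
    [0,6.1,-10.4,0,1],
    [0,6.9,-11.8,0,1],
    [0.3,7.06,-12.08,0,1],
    [0.9,7.06,-12.08,0,1],
    [1.5,7.06,-12.08,0,1],
    [1.8,7.06,-12.08,0,1],
  ],
)

```text
t: 15.82
eef_pos: [0.5965, 0.0677, 0.1809]
ee_rot: [-1.227, 1.568, -2.887]
force: [-1.0, -0.7, -5.2]
width: 0.0192
```

```bash
python3 st.py .5972 .0684 .180 -1.657; python3 ov.py g; python3 - <<'E'
from h import *
f=dict(np.load("side_g.npz"))
for c,n in(([.517,-.045],"C"),([.5981,.0694],"A")):
    x,e=fitbox(f,"orange",c,-.09,.034,.008,.072,.09,rad=11);print(n,x.round(4),e,"turn",.954-x[2])
E
```

```text
t 15.82 pos [0.5965 0.0677 0.1809] q [ 0.438  0.286 -0.243 -0.001 -1.044  1.045] w 0.0192 F [-1.   -0.71 -5.18] M [-0.119  0.013 -0.007] phi -1.6592 R1 [-0.002 -0.001 -1.   ]
delta cm [ 0.09  0.07 -0.08] roll -0.12
[0.5965 0.0677 0.1809] -0.0884
C [ 0.5173 -0.045  -0.0247] 5.484473853980287 turn 0.9787420810280647
A [0.5947 0.0621 0.1104] 28.081361943618035 turn 0.8435893253500927
```

View pics/ov_g.png

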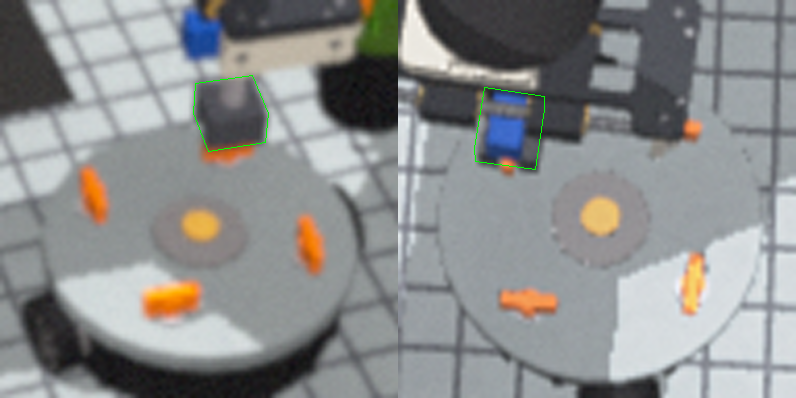

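```bash
python3 - <<'E'
from h import *
f=dict(np.load("top_g.npz"))
x,e=fitbox(f,"orange",[.5155,-.047],-.09,.034,.008,.072,.09,rad=11);print(x.round(4),e,"turn",.954-x[2])
E
```

```text
[ 0.5151 -0.0467 -0.0861] 3.249633343295249 turn 1.0400840881995337
```

step_arm(
  deltas=[
    [0.3,0,0,0,1],
    [0.6,0,0,0,1],
    [0.75,0,0,0,1],
    [0.9,0,0,0,1],
    [1.0,0,0,0,1],
    [1.1,0,0,0,1],
    [1.2,0,0,0,1],
    [1.3,0,0,0,1],
    [1.4,0,0,0,1],
    [1.4,0,0,0,1],
  ],
)

```text
t: 16.75
eef_pos: [0.5976, 0.0685, 0.1682]
ee_rot: [-1.325, 1.57, -2.983]
force: [0.2, -0.5, -4.5]
width: 0.02
```

```bash
python3 st.py
```

```text
t 16.75 pos [0.5976 0.0685 0.1682] q [ 0.439  0.298 -0.258 -0.    -1.015  1.045] w 0.02 F [ 0.24 -0.54 -4.53] M [-0.037  0.054  0.025] phi -1.6585 R1 [-0. -0. -1.]
```

step_arm(
  deltas=[
    [0.2,0,0,0,1],
    [0.4,0,0,0,1],
    [0.6,0,0,0,1],
    [0.8,0,0,0,1],
    [1.0,0,0,0,1],
    [1.0,0,0,3,1],
    [1.0,0,0,6.5,1],
    [1.0,0,0,10,1],
    [1.0,0,0,13.5,1],
    [1.0,0,0,17,1],
  ],
)

```text
t: 17.58
eef_pos: [0.5974, 0.0692, 0.1579]
ee_rot: [-2.299, 1.57, 2.026]
force: [-0.6, 3.4, -5.8]
width: 0.0194
```

step_arm(
  deltas=[
    [0,0,0,3,1],
    [0,0,0,6,1],
    [0,0,0,9,1],
    [0,0,0,12,1],
    [0,0,0,14,1],
    [0,0,0,15.5,1],
    [0,0,0,16.5,1],
    [0,0,0,17,1],
    [0,0,0,17.5,1],
    [0,0,0,17.5,1],
  ],
)

```text
t: 18.42
eef_pos: [0.5976, 0.0693, 0.158]
ee_rot: [-2.222, 1.57, 1.8]
force: [-1.7, 5.4, -6.9]
width: 0.0196
```

```bash
python3 st.py; python3 mm.py 4; python3 st.py
```

```text
t 18.42 pos [0.5976 0.0693 0.158 ] q [ 0.439  0.307 -0.27  -0.001 -0.993  0.442] w 0.0196 F [-1.66  5.35 -6.93] M [2.365 0.393 0.169] phi -2.2607 R1 [-0.     0.001 -1.   ]
M [2.337 0.437 0.157] std [0.038 0.015 0.017] F [-1.72  5.2  -6.36] t 18.6167
t 18.62 pos [0.5976 0.0692 0.1581] q [ 0.439  0.307 -0.27  -0.001 -0.993  0.443] w 0.0194 F [-0.93  5.09 -6.3 ] M [2.333 0.423 0.139] phi -2.2601 R1 [-0.     0.001 -1.   ]
```

step_arm(
  deltas=[
    [0,0,0,0.5,1],
    [0,0,0,1,1],
    [0,0,0,1.5,1],
    [0,0,0,2,1],
    [0,0,0,2,1],
    [0,0,0,2,1],
    [0,0,0,2,1],
    [0,0,0,2,1],
    [0,0,0,2,1],
    [0,0,0,2,1],
  ],
)

```text
t: 19.45
eef_pos: [0.5976, 0.0692, 0.1581]
ee_rot: [-2.266, 1.57, 1.722]
force: [-0.6, 5.7, -7.7]
width: 0.0198
```

```bash
python3 st.py; python3 mm.py 3
```

```text
t 19.45 pos [0.5976 0.0692 0.1581] q [ 0.439  0.307 -0.27  -0.001 -0.993  0.408] w 0.0198 F [-0.61  5.67 -7.75] M [2.35  0.405 0.189] phi -2.2951 R1 [-0.     0.001 -1.   ]
M [2.338 0.447 0.186] std [0.025 0.026 0.019] F [-1.09  5.18 -6.78] t 19.6
```

step_arm(
  deltas=[
    [0,0,0,0.3,1],
    [0,0,0,0.6,1],
    [0,0,0,0.9,1],
    [0,0,0,1.2,1],
    [0,0,0,1.5,1],
    [0,0,0,1.5,1],
    [0,0,0,1.5,1],
    [0,0,0,1.5,1],
    [0,0,0,1.5,1],
    [0,0,0,1.5,1],
  ],
)

```text
t: 20.43
eef_pos: [0.5976, 0.0692, 0.158]
ee_rot: [-2.172, 1.57, 1.79]
force: [-1.8, 5.1, -7.0]
width: 0.0197
```

```bash
python3 st.py; python3 mm.py 3
```

```text
t 20.43 pos [0.5976 0.0692 0.158 ] q [ 0.439  0.307 -0.27  -0.001 -0.993  0.382] w 0.0197 F [-1.85  5.14 -7.01] M [2.356 0.442 0.193] phi -2.3212 R1 [-0.     0.001 -1.   ]
M [2.391 0.453 0.171] std [0.035 0.021 0.039] F [-0.42  5.43 -6.55] t 20.5833
```

step_arm(
  deltas=[
    [0,0,0,0.3,1],
    [0,0,0,0.6,1],
    [0,0,0,0.9,1],
    [0,0,0,1.2,1],
    [0,0,0,1.5,1],
    [0,0,0,1.5,1],
    [0,0,0,1.5,1],
    [0,0,0,1.5,1],
    [0,0,0,1.5,1],
    [0,0,0,1.5,1],
  ],
)

```text
t: 21.42
eef_pos: [0.5975, 0.0693, 0.158]
ee_rot: [-2.115, 1.57, 1.821]
force: [-0.5, 5.6, -6.5]
width: 0.0194
```

```bash
python3 st.py; python3 mm.py 3
```

```text
t 21.42 pos [0.5975 0.0693 0.158 ] q [ 0.439  0.307 -0.27  -0.001 -0.993  0.356] w 0.0194 F [-0.53  5.64 -6.51] M [2.457 0.511 0.536] phi -2.3467 R1 [-0.     0.001 -1.   ]
M [2.484 0.529 0.554] std [0.018 0.04  0.021] F [-0.94  5.62 -6.98] t 21.5667
```

step_arm(
  deltas=[
    [0,0,0,-3,1],
    [0,0,0,-6,1],
    [0,0,0,-8,1],
    [-0.5,0,0,-8.5,1],
    [-1.5,0,0,-8.5,1],
    [-3,0,0,-8.5,1],
    [-4,0,0,-8.5,1],
    [-4.2,0,0,-8.5,1],
    [-4.2,0,0,-8.5,1],
    [-4.2,0,0,-8.5,1],
  ],
)

```text
t: 22.4
eef_pos: [0.5974, 0.0684, 0.2003]
ee_rot: [-2.054, 1.57, 2.029]
force: [-0.2, -0.2, -5.0]
width: 0.0199
```

```bash
python3 st.py .5163 -.0452 .180 -1.657
```

```text
t 22.4 pos [0.5974 0.0684 0.2003] q [ 0.438  0.27  -0.218 -0.    -1.083  0.503] w 0.0199 F [-0.25 -0.2  -4.98] M [0.022 0.014 0.004] phi -2.2 R1 [-0.  0. -1.]
delta cm [ 2.03  0.13 13.96] roll -31.11
```

step_arm(
  deltas=[
    [0,0,1.2,-3,1],
    [0,0.05,3.6,-8,1],
    [0,0.08,6.6,-14,1],
    [0,0.1,9.6,-20,1],
    [0,0.12,12.2,-26,1],
    [0,0.13,13.6,-30,1],
    [0.3,0.13,13.96,-31.1,1],
    [0.9,0.13,13.96,-31.1,1],
    [1.5,0.13,13.96,-31.1,1],
    [1.8,0.13,13.96,-31.1,1],
  ],
)

```text
t: 23.23
eef_pos: [0.5166, -0.0447, 0.1809]
ee_rot: [-1.392, 1.569, -3.05]
force: [-0.1, 0.2, -5.0]
width: 0.0195
```

```bash
python3 st.py .5163 -.0452 .180 -1.657; python3 ov.py i; python3 - <<'E'
from h import *
for n,o in(("side",0),("top",-.002)):
    f=dict(np.load(n+"_i.npz"))
    x,e=fitbox(f,"orange",[.598+o,.0695+o],-.62,.034,.008,.072,.09,rad=11);print(n,x.round(4),e,"turn A",.954-x[2])
E
```

```text
t 23.23 pos [ 0.5166 -0.0447  0.1809] q [ 0.292  0.155 -0.418 -0.    -1.     1.191] w 0.0195 F [-0.07  0.17 -4.96] M [0.002 0.028 0.012] phi -1.658 R1 [-0.002 -0.    -1.   ]
delta cm [ 0.09 -0.03  0.06] roll -0.06
[ 0.5166 -0.0447  0.1809] -0.0872
side [ 0.6128  0.0945 -1.8654] 11.928119352046254 turn A 2.8194094663039095
top [ 0.6178  0.0625 -1.5139] 198.3017384582601 turn A 2.467852467818463
```

View pics/ov_i.png

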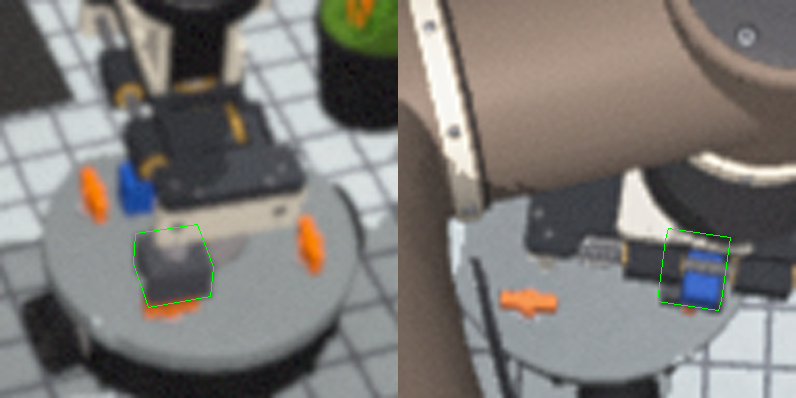

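step_arm(
  deltas=[
    [0.3,0,0,0,1],
    [0.6,0,0,0,1],
    [0.75,0,0,0,1],
    [0.9,0,0,0,1],
    [1.0,0,0,0,1],
    [1.1,0,0,0,1],
    [1.2,0,0,0,1],
    [1.3,0,0,0,1],
    [1.4,0,0,0,1],
    [1.4,0,0,0,1],
  ],
)

```text
t: 24.17
eef_pos: [0.5165, -0.0452, 0.1683]
ee_rot: [-1.461, 1.571, -3.118]
force: [-0.9, -0.3, -4.1]
width: 0.0196
```

```bash
python3 st.py
```

```text
t 24.17 pos [ 0.5165 -0.0452  0.1683] q [ 0.292  0.167 -0.436 -0.    -0.969  1.193] w 0.0196 F [-0.91 -0.31 -4.12] M [-0.033  0.024  0.006] phi -1.6568 R1 [-0. -0. -1.]
```

step_arm(
  deltas=[
    [0.2,0,0,0,1],
    [0.4,0,0,0,1],
    [0.6,0,0,0,1],
    [0.8,0,0,0,1],
    [1.0,0,0,0,1],
    [1.0,0,0,3,1],
    [1.0,0,0,6.5,1],
    [1.0,0,0,10,1],
    [1.0,0,0,13.5,1],
    [1.0,0,0,17,1],
  ],
)

```text
t: 25.0
eef_pos: [0.5165, -0.0449, 0.1581]
ee_rot: [-1.791, 1.57, 2.536]
force: [-0.3, 2.2, -5.6]
width: 0.02
```

step_arm(
  deltas=[
    [0,0,0,3,1],
    [0,0,0,6,1],
    [0,0,0,9,1],
    [0,0,0,12,1],
    [0,0,0,14.5,1],
    [0,0,0,16.5,1],
    [0,0,0,18,1],
    [0,0,0,18.7,1],
    [0,0,0,19.2,1],
    [0,0,0,19.2,1],
  ],
)

```text
t: 25.83
eef_pos: [0.5165, -0.0448, 0.1581]
ee_rot: [-2.01, 1.57, 1.985]
force: [-0.5, 4.2, -6.5]
width: 0.0195
```

```bash
python3 st.py; python3 mm.py 2
```

```text
t 25.83 pos [ 0.5165 -0.0448  0.1581] q [ 0.292  0.177 -0.449 -0.001 -0.945  0.562] w 0.0195 F [-0.5   4.24 -6.54] M [1.706 0.169 0.143] phi -2.2885 R1 [-0.     0.001 -1.   ]
M [1.838 0.175 0.165] std [0.042 0.01  0.019] F [-0.55  5.09 -7.09] t 25.9333
```

step_arm(
  deltas=[
    [0,0,0,0.5,1],
    [0,0,0,1,1],
    [0,0,0,1.4,1],
    [0,0,0,1.7,1],
    [0,0,0,2,1],
    [0,0,0,2.2,1],
    [0,0,0,2.2,1],
    [0,0,0,2.2,1],
    [0,0,0,2.2,1],
    [0,0,0,2.2,1],
  ],
)

```text
t: 26.77
eef_pos: [0.5166, -0.0449, 0.1582]
ee_rot: [-1.917, 1.57, 2.039]
force: [-0.4, 4.7, -8.6]
width: 0.0196
```

```bash
python3 st.py; python3 mm.py 2
```

```text
t 26.77 pos [ 0.5166 -0.0449  0.1582] q [ 0.292  0.177 -0.449 -0.001 -0.945  0.523] w 0.0196 F [-0.44  4.67 -8.61] M [2.386 0.154 0.268] phi -2.3273 R1 [-0.  0. -1.]
M [2.337 0.154 0.286] std [0.017 0.031 0.014] F [-0.73  5.13 -8.33] t 26.8667
```

step_arm(
  deltas=[
    [0,0,0,0.2,1],
    [0,0,0,0.4,1],
    [0,0,0,0.6,1],
    [0,0,0,0.6,1],
    [0,0,0,0.6,1],
    [0,0,0,0.6,1],
    [0,0,0,0.6,1],
    [0,0,0,0.6,1],
    [0,0,0,0.6,1],
    [0,0,0,0.6,1],
  ],
)

```text
t: 27.7
eef_pos: [0.5166, -0.0449, 0.1582]
ee_rot: [-1.882, 1.57, 2.064]
force: [-0.5, 6.0, -7.9]
width: 0.0194
```

```bash
python3 st.py; python3 mm.py 3
```

```text
t 27.7 pos [ 0.5166 -0.0449  0.1582] q [ 0.292  0.177 -0.449 -0.001 -0.945  0.513] w 0.0194 F [-0.54  5.97 -7.93] M [2.343 0.127 0.371] phi -2.3374 R1 [-0.  0. -1.]
M [2.377 0.133 0.423] std [0.005 0.027 0.019] F [-0.22  4.89 -8.07] t 27.85
```

step_arm(
  deltas=[
    [0,0,0,0.2,1],
    [0,0,0,0.4,1],
    [0,0,0,0.5,1],
    [0,0,0,0.5,1],
    [0,0,0,0.5,1],
    [0,0,0,0.5,1],
    [0,0,0,0.5,1],
    [0,0,0,0.5,1],
    [0,0,0,0.5,1],
    [0,0,0,0.5,1],
  ],
)

```text
t: 28.68
eef_pos: [0.5166, -0.0449, 0.1582]
ee_rot: [-1.743, 1.57, 2.194]
force: [-1.2, 5.2, -8.4]
width: 0.0199
```

```bash
python3 st.py; python3 mm.py 3
```

```text
t 28.68 pos [ 0.5166 -0.0449  0.1582] q [ 0.292  0.177 -0.449 -0.    -0.945  0.504] w 0.0199 F [-1.2   5.25 -8.43] M [2.358 0.164 0.481] phi -2.3459 R1 [-0.  0. -1.]
M [2.421 0.212 0.534] std [0.008 0.019 0.019] F [-0.44  5.39 -8.27] t 28.8333
```

step_arm(
  deltas=[
    [0,0,0,-3,1],
    [0,0,0,-6,1],
    [0,0,0,-8,1],
    [-0.5,0,0,-8.5,1],
    [-1.5,0,0,-8.5,1],
    [-3,0,0,-8.5,1],
    [-4,0,0,-8.5,1],
    [-4.2,0,0,-8.5,1],
    [-4.2,0,0,-8.5,1],
    [-4.2,0,0,-8.5,1],
  ],
)

```text
t: 29.67
eef_pos: [0.5164, -0.0452, 0.2004]
ee_rot: [-3.033, 1.571, 1.051]
force: [-0.5, -0.4, -5.7]
width: 0.0201
```

```bash
python3 st.py .6138 -.0292 .180 -3.288
```

```text
t 29.67 pos [ 0.5164 -0.0452  0.2004] q [ 0.291  0.135 -0.393 -0.    -1.043  0.652] w 0.0201 F [-0.47 -0.35 -5.69] M [0.019 0.024 0.01 ] phi -2.1983 R1 [ 0.  0. -1.]
delta cm [ 2.04  6.94 -7.01] roll 62.43
```

step_arm(
  deltas=[
    [0,0.6,-0.6,5,1],
    [0,1.6,-1.6,11.5,1],
    [0,2.8,-2.8,18,1],
    [0,4,-4,25,1],
    [0,5.2,-5.2,32,1],
    [0,6.2,-6.2,39,1],
    [0,6.8,-6.9,46,1],
    [0,6.94,-7.01,53,1],
    [0.4,6.94,-7.01,59,1],
    [1,6.94,-7.01,62.4,1],
  ],
)

```text
t: 30.5
eef_pos: [0.614, -0.0291, 0.1894]
ee_rot: [0.401, 1.57, -2.893]
force: [0.0, -0.2, -4.9]
width: 0.0199
```

step_arm(
  deltas=[
    [0.4,0,0,0,1],
    [0.8,0,0,0,1],
    [0.8,0,0,0,1],
    [0.8,0,0,0,1],
    [0.8,0,0,0,1],
    [0.8,0,0,0,1],
    [0.8,0,0,0,1],
    [0.8,0,0,0,1],
    [0.8,0,0,0,1],
    [0.8,0,0,0,1],
  ],
)

```text
t: 31.33
eef_pos: [0.614, -0.0291, 0.1826]
ee_rot: [-2.865, 1.571, 0.131]
force: [0.1, -0.3, -4.7]
width: 0.0196
```

```bash
python3 st.py .6138 -.0292 .180 -3.288; python3 ov.py j
```

```text
t 31.33 pos [ 0.614  -0.0291  0.1826] q [ 0.27   0.305 -0.211  0.    -1.054 -0.415] w 0.0196 F [ 0.05 -0.33 -4.74] M [ 0.055 -0.029 -0.043] phi 2.9965 R1 [ 0.  0. -1.]
delta cm [0.26 0.01 0.02] roll 0.07
[ 0.614  -0.0291  0.1826] 4.5672
```

View pics/ov_j.png

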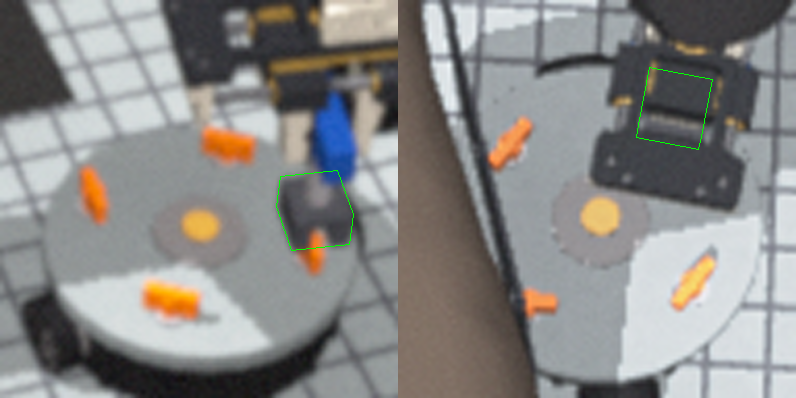

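step_arm(
  deltas=[
    [0.4,0,0,0,1],
    [0.7,0,0,0,1],
    [0.85,0,0,0,1],
    [1.0,0,0,0,1],
    [1.1,0,0,0,1],
    [1.2,0,0,0,1],
    [1.3,0,0,0,1],
    [1.4,0,0,0,1],
    [1.5,0,0,0,1],
    [1.5,0,0,0,1],
  ],
)

```text
t: 32.27
eef_pos: [0.6139, -0.0291, 0.1672]
ee_rot: [0.026, 1.571, 3.022]
force: [-1.3, -0.2, -5.1]
width: 0.0195
```

```bash
python3 st.py
```

```text
t 32.27 pos [ 0.6139 -0.0291  0.1672] q [ 0.27   0.319 -0.23  -0.    -1.022 -0.415] w 0.0195 F [-1.3  -0.18 -5.06] M [0.134 0.012 0.014] phi 2.9963 R1 [-0.  0. -1.]
```

step_arm(
  deltas=[
    [0.2,0,0,0,1],
    [0.4,0,0,0,1],
    [0.6,0,0,0,1],
    [0.8,0,0,0,1],
    [0.9,0,0,0,1],
    [0.9,0,0,2,1],
    [0.9,0,0,5,1],
    [0.9,0,0,8,1],
    [0.9,0,0,11,1],
    [0.9,0,0,14,1],
  ],
)

```text
t: 33.1
eef_pos: [0.6139, -0.0291, 0.1583]
ee_rot: [0.335, 1.571, 3.085]
force: [0.7, 0.4, -5.4]
width: 0.0194
```

step_arm(
  deltas=[
    [0,0,0,3,1],
    [0,0,0,6,1],
    [0,0,0,9,1],
    [0,0,0,12,1],
    [0,0,0,14.5,1],
    [0,0,0,16.5,1],
    [0,0,0,17.8,1],
    [0,0,0,18.6,1],
    [0,0,0,19,1],
    [0,0,0,19,1],
  ],
)

```text
t: 33.93
eef_pos: [0.6137, -0.0289, 0.1583]
ee_rot: [0.199, 1.57, 2.619]
force: [-2.3, 3.4, -3.8]
width: 0.0195
```

```bash
python3 st.py; python3 mm.py 2
```

```text
t 33.93 pos [ 0.6137 -0.0289  0.1583] q [ 0.27   0.327 -0.241 -0.001 -1.004 -0.991] w 0.0195 F [-2.31  3.38 -3.78] M [1.496 0.77  0.151] phi 2.4205 R1 [-0.001  0.    -1.   ]
M [1.585 0.918 0.16 ] std [0.067 0.058 0.004] F [-2.44  3.24 -3.85] t 34.0333
```

step_arm(
  deltas=[
    [0,0,0,0.5,1],
    [0,0,0,1,1],
    [0,0,0,1.4,1],
    [0,0,0,1.7,1],
    [0,0,0,2,1],
    [0,0,0,2.2,1],
    [0,0,0,2.2,1],
    [0,0,0,2.2,1],
    [0,0,0,2.2,1],
    [0,0,0,2.2,1],
  ],
)

```text
t: 34.87
eef_pos: [0.6137, -0.0289, 0.1583]
ee_rot: [0.247, 1.57, 2.629]
force: [-3.7, 5.7, -4.4]
width: 0.0198
```

```bash
python3 st.py; python3 mm.py 2
```

```text
t 34.87 pos [ 0.6137 -0.0289  0.1583] q [ 0.27   0.327 -0.241 -0.    -1.004 -1.03 ] w 0.0198 F [-3.75  5.67 -4.43] M [1.995 1.204 0.318] phi 2.3818 R1 [-0.  0. -1.]
M [2.014 1.162 0.308] std [0.014 0.019 0.006] F [-2.54  4.7  -4.11] t 34.9667
```

.31 now, and about 0.23 N m per degree, so I'll add 0.9°.

step_arm(
  deltas=[
    [0,0,0,0.2,1],
    [0,0,0,0.4,1],
    [0,0,0,0.6,1],
    [0,0,0,0.8,1],
    [0,0,0,0.9,1],
    [0,0,0,0.9,1],
    [0,0,0,0.9,1],
    [0,0,0,0.9,1],
    [0,0,0,0.9,1],
    [0,0,0,0.9,1],
  ],
)

```text
t: 35.8
eef_pos: [0.6138, -0.029, 0.1583]
ee_rot: [0.602, 1.57, 2.969]
force: [-3.1, 4.9, -4.0]
width: 0.0199
```

```bash
python3 st.py; python3 mm.py 3
```

```text
t 35.8 pos [ 0.6138 -0.029   0.1583] q [ 0.27   0.327 -0.241 -0.    -1.004 -1.045] w 0.0199 F [-3.06  4.9  -3.96] M [1.976 1.204 0.51 ] phi 2.3665 R1 [-0.  0. -1.]
M [1.947 1.147 0.498] std [0.026 0.019 0.013] F [-2.98  4.05 -4.49] t 35.95
```

step_arm(
  deltas=[
    [0,0,0,-3,1],
    [0,0,0,-6,1],
    [0,0,0,-8,1],
    [-0.5,0,0,-8.5,1],
    [-1.5,0,0,-8.5,1],
    [-3,0,0,-8.5,1],
    [-4,0,0,-8.5,1],
    [-4.2,0,0,-8.5,1],
    [-4.2,0,0,-8.5,1],
    [-4.2,0,0,-8.5,1],
  ],
)

```text
t: 36.78
eef_pos: [0.6138, -0.0291, 0.2004]
ee_rot: [-1.382, 1.57, 1.132]
force: [0.2, 1.4, -4.6]
width: 0.0197
```

```bash
python3 st.py .4996 .0518 .180 3.095
```

```text
t 36.78 pos [ 0.6138 -0.0291  0.2004] q [ 0.27   0.291 -0.188 -0.    -1.091 -0.897] w 0.0197 F [ 0.19  1.44 -4.56] M [ 0.137 -0.078 -0.037] phi 2.514 R1 [ 0.  0. -1.]
delta cm [ 2.04  0.16 14.  ] roll -33.29
```

step_arm(
  deltas=[
    [0,0,1.2,-3,1],
    [0,0.05,3.6,-9,1],
    [0,0.1,6.6,-15,1],
    [0,0.1,9.6,-21,1],
    [0,0.13,12.2,-27,1],
    [0,0.16,13.6,-31,1],
    [0.3,0.16,14,-33.3,1],
    [0.9,0.16,14,-33.3,1],
    [1.5,0.16,14,-33.3,1],
    [1.8,0.16,14,-33.3,1],
  ],
)

```text
t: 37.62
eef_pos: [0.4994, 0.0514, 0.181]
ee_rot: [0.423, 1.569, -2.766]
force: [-0.7, 0.6, -4.1]
width: 0.0195
```

```bash
python3 st.py .4996 .0518 .180 3.095; python3 ov.py k; python3 - <<'E'
from h import *
for n,o in(("side",.0009),("top",-.0009)):
    f=dict(np.load(n+"_k.npz"))
    x,e=fitbox(f,"orange",[.6138+o,-.0292+o],.95,.034,.008,.072,.09,rad=11);print(n,x.round(4),e,"turn B",(-.617-x[2])%np.pi)
E
```

```text
t 37.62 pos [0.4994 0.0514 0.181 ] q [ 0.494  0.127 -0.451 -0.    -0.994 -0.542] w 0.0195 F [-0.68  0.57 -4.13] M [ 0.043 -0.001  0.003] phi 3.094 R1 [-0.002 -0.001 -1.   ]
delta cm [ 0.1  -0.05 -0.02] roll -0.06
[0.4994 0.0514 0.181 ] 4.6648
side [ 0.6149 -0.0279  0.9451] 2.747210268941499 turn B 1.5795012847792251
top [ 0.6131 -0.0301  0.9491] 5.745049282333148 turn B 1.5755351255852386
```

View pics/ov_k.png

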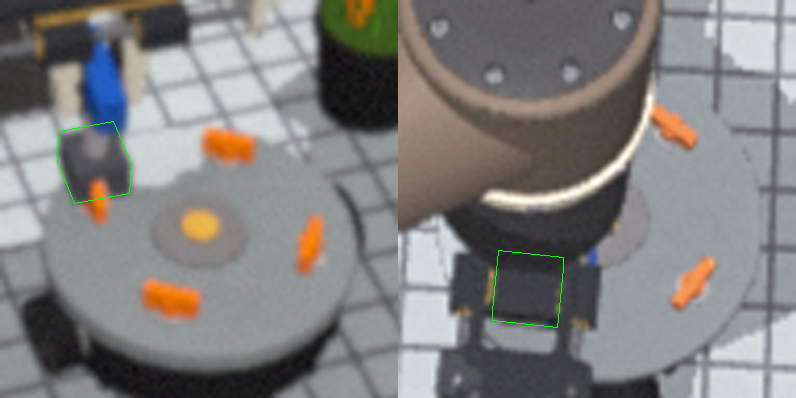

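B's turn measures about 1.57. The key stands over D, with the wing tip at (98,200) centred in the slot. Lowering.

step_arm(
  deltas=[
    [0.3,0,0,0,1],
    [0.6,0,0,0,1],
    [0.75,0,0,0,1],
    [0.9,0,0,0,1],
    [1.0,0,0,0,1],
    [1.1,0,0,0,1],
    [1.2,0,0,0,1],
    [1.3,0,0,0,1],
    [1.4,0,0,0,1],
    [1.4,0,0,0,1],
  ],
)

```text
t: 38.55
eef_pos: [0.4996, 0.0517, 0.1683]
ee_rot: [0.284, 1.571, -2.903]
force: [0.0, 0.4, -4.4]
width: 0.0197
```

```bash
python3 st.py
```

```text
t 38.55 pos [0.4996 0.0517 0.1683] q [ 0.495  0.14  -0.469 -0.    -0.962 -0.541] w 0.0197 F [ 0.04  0.43 -4.4 ] M [ 0.092 -0.059 -0.05 ] phi 3.0959 R1 [-0. -0. -1.]
```

step_arm(
  deltas=[
    [0.2,0,0,0,1],
    [0.4,0,0,0,1],
    [0.6,0,0,0,1],
    [0.8,0,0,0,1],
    [1.0,0,0,0,1],
    [1.0,0,0,3,1],
    [1.0,0,0,6.5,1],
    [1.0,0,0,10,1],
    [1.0,0,0,13.5,1],
    [1.0,0,0,17,1],
  ],
)

```text
t: 39.38
eef_pos: [0.4998, 0.0519, 0.1582]
ee_rot: [-1.853, 1.571, 0.943]
force: [1.1, 0.2, -5.4]
width: 0.0195
```

step_arm(
  deltas=[
    [0,0,0,3,1],
    [0,0,0,6,1],
    [0,0,0,9,1],
    [0,0,0,12,1],
    [0,0,0,15,1],
    [0,0,0,17.5,1],
    [0,0,0,19.5,1],
    [0,0,0,20.8,1],
    [0,0,0,21.5,1],
    [0,0,0,21.5,1],
  ],
)

```text
t: 40.22
eef_pos: [0.4995, 0.052, 0.1582]
ee_rot: [-0.249, 1.57, 2.174]
force: [-1.4, 3.1, -5.8]
width: 0.0197
```

```bash
python3 st.py; python3 mm.py 2
```

```text
t 40.22 pos [0.4995 0.052  0.1582] q [ 0.495  0.151 -0.482 -0.001 -0.938 -1.213] w 0.0197 F [-1.4   3.1  -5.82] M [1.512 0.449 0.174] phi 2.4237 R1 [-0.  0. -1.]
M [1.692 0.54  0.179] std [0.061 0.061 0.003] F [-1.59  3.85 -6.  ] t 40.3167
```

step_arm(
  deltas=[
    [0,0,0,0.5,1],
    [0,0,0,1,1],
    [0,0,0,1.4,1],
    [0,0,0,1.7,1],
    [0,0,0,2,1],
    [0,0,0,2.3,1],
    [0,0,0,2.3,1],
    [0,0,0,2.3,1],
    [0,0,0,2.3,1],
    [0,0,0,2.3,1],
  ],
)

```text
t: 41.15
eef_pos: [0.4995, 0.0519, 0.1582]
ee_rot: [0.001, 1.57, 2.385]
force: [-1.6, 4.8, -7.0]
width: 0.0194
```

```bash
python3 st.py; python3 mm.py 2
```

```text
t 41.15 pos [0.4995 0.0519 0.1582] q [ 0.495  0.151 -0.482 -0.001 -0.938 -1.253] w 0.0194 F [-1.64  4.84 -6.96] M [2.228 0.723 0.239] phi 2.3835 R1 [-0.  0. -1.]
M [2.261 0.706 0.239] std [0.009 0.047 0.037] F [-1.85  5.13 -7.37] t 41.25
```

step_arm(
  deltas=[
    [0,0,0,0.2,1],
    [0,0,0,0.4,1],
    [0,0,0,0.6,1],
    [0,0,0,0.8,1],
    [0,0,0,1,1],
    [0,0,0,1.1,1],
    [0,0,0,1.1,1],
    [0,0,0,1.1,1],
    [0,0,0,1.1,1],
    [0,0,0,1.1,1],
  ],
)

```text
t: 42.08
eef_pos: [0.4995, 0.0519, 0.1582]
ee_rot: [0.165, 1.57, 2.529]
force: [-1.7, 4.3, -6.6]
width: 0.0197
```

```bash
python3 st.py; python3 mm.py 3
```

```text
t 42.08 pos [0.4995 0.0519 0.1582] q [ 0.495  0.151 -0.482 -0.001 -0.938 -1.272] w 0.0197 F [-1.67  4.35 -6.62] M [2.331 0.752 0.503] phi 2.3648 R1 [-0.  0. -1.]
M [2.325 0.728 0.518] std [0.033 0.018 0.023] F [-1.98  5.1  -7.24] t 42.2333
```

step_arm(
  deltas=[
    [0,0,0,-3,1],
    [0,0,0,-6,1],
    [0,0,0,-8,1],
    [-0.5,0,0,-8.5,1],
    [-1.5,0,0,-8.5,1],
    [-3,0,0,-8.5,1],
    [-4,0,0,-8.5,1],
    [-4.6,0,0,-8.5,1],
    [-4.6,0,0,-8.5,1],
    [-4.6,0,0,-8.5,1],
  ],
)

```text
t: 43.07
eef_pos: [0.4997, 0.0517, 0.2048]
ee_rot: [-1.868, 1.57, 0.644]
force: [-0.8, 0.4, -4.2]
width: 0.0198
```

```bash
python3 - <<'E'
from h import *
import cv2
for n in("top","side"):
    f=dict(np.load(n+"0.npz"));g=f["pixels"].max(2)
    uv=proj(f,np.array([[.475,.288,.004]]))[0].round().astype(int)
    m=np.zeros_like(g);r=40;sl=np.s_[uv[1]-r:uv[1]+r,uv[0]-r:uv[0]+r];m[sl]=(g[sl]<75)
    nl,l,st,c=cv2.connectedComponentsWithStats(m);k=1+np.argmax(st[1:,4])
    rect=cv2.minAreaRect(np.argwhere(l==k)[:,::-1].astype(np.float32))
    h=cv2.convexHull(np.argwhere(l==k)[:,::-1].astype(np.float32))[:,0]
    W=np.array([back(f,p,.004)[:2] for p in h]);r=cv2.minAreaRect((W*1000).astype(np.float32));print(n,r)
E
python3 st.py .4747 .2878 .2 2.513
```

```text
top ((475.773681640625, 278.4765319824219), (128.80349731445312, 128.41326904296875), 1.3073064088821411)
side ((478.0829772949219, 277.91705322265625), (126.62381744384766, 129.92471313476562), 1.2619293928146362)
t 43.07 pos [0.4997 0.0517 0.2048] q [ 0.495  0.104 -0.419 -0.    -1.047 -1.124] w 0.0198 F [-0.85  0.36 -4.2 ] M [ 0.082 -0.109 -0.008] phi 2.5123 R1 [ 0.001  0.001 -1.   ]
delta cm [  0.49 -17.61  15.92] roll -0.04
```

step_arm(
  deltas=[
    [0,-1.1,1,0,1],
    [0,-3.3,3,0,1],
    [0,-5.8,5.2,0,1],
    [0,-8.3,7.5,0,1],
    [0,-10.8,9.7,0,1],
    [0,-13.2,11.9,0,1],
    [0,-15.2,13.7,0,1],
    [1,-16.5,14.9,0,1],
    [2.5,-17.06,15.35,0,1],
    [4.5,-17.06,15.35,0,1],
  ],
)

```text
t: 43.9
eef_pos: [0.4761, 0.2824, 0.1591]
ee_rot: [-1.763, 1.569, 0.752]
force: [0.8, -0.6, -4.1]
width: 0.0199
```

step_arm(
  deltas=[
    [2,0,0,0,1],
    [3.5,0,0,0,1],
    [4.5,0,0,0,1],
    [5,0,0,0,1],
    [5.3,0,0,0,1],
    [5.5,0,0,0,1],
    [5.7,0,0,0,1],
    [5.9,0,0,0,1],
    [6.1,0,0,0,1],
    [6.1,0,0,0,1],
  ],
)

```text
t: 44.73
eef_pos: [0.4758, 0.2799, 0.0985]
ee_rot: [-1.456, 1.571, 1.057]
force: [-0.6, -0.2, -4.7]
width: 0.0199
```

```bash
python3 st.py .476 .28 .0865 2.513; python3 - <<'E'
from station import *
import cv2
f=grab_frame("side");cv2.imwrite("pics/place.png",cv2.resize(f["pixels"][80:220,180:330,::-1],None,fx=4,fy=4,interpolation=cv2.INTER_CUBIC))
E
```

```text
t 44.73 pos [0.4758 0.2799 0.0985] q [ 0.887  0.298 -0.447 -0.    -0.826 -1.515] w 0.0199 F [-0.56 -0.22 -4.73] M [ 0.129 -0.044  0.015] phi 2.5128 R1 [ 0.  0. -1.]
delta cm [ 1.2  -0.01 -0.01] roll -0.01
```

View pics/place.png

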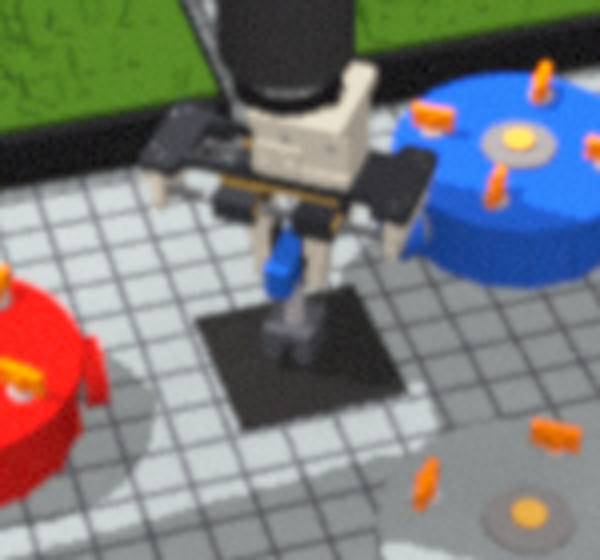

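step_arm(
  deltas=[
    [0.3,0,0,0,1],
    [0.55,0,0,0,1],
    [0.7,0,0,0,1],
    [0.85,0,0,0,1],
    [0.95,0,0,0,1],
    [1.05,0,0,0,1],
    [1.1,0,0,0,1],
    [1.15,0,0,0,1],
    [1.15,0,0,0,1],
    [1.15,0,0,0,1],
  ],
)

```text
t: 45.62
eef_pos: [0.4759, 0.28, 0.087]
ee_rot: [-2.332, 1.571, 0.181]
force: [0.3, 0.1, -4.5]
width: 0.0194
```

```bash
python3 st.py; python3 mm.py 2
```

```text
t 45.62 pos [0.4759 0.28   0.087 ] q [ 0.887  0.313 -0.458  0.    -0.8   -1.515] w 0.0194 F [ 0.31  0.11 -4.52] M [ 0.078 -0.05  -0.01 ] phi 2.513 R1 [ 0.  0. -1.]
M [ 0.123 -0.077 -0.012] std [0.01  0.004 0.006] F [-0.09  0.2  -4.93] t 45.7167
```

No contact yet, so I'll lower another 1.5 mm slowly.

step_arm(
  deltas=[
    [0.03,0,0,0,1],
    [0.06,0,0,0,1],
    [0.09,0,0,0,1],
    [0.12,0,0,0,1],
    [0.12,0,0,0,1],
    [0.12,0,0,0,1],
    [0.12,0,0,0,1],
    [0.12,0,0,0,1],
    [0.12,0,0,0,1],
    [0.12,0,0,0,1],
  ],
)

```text
t: 46.55
eef_pos: [0.4761, 0.2801, 0.0864]
ee_rot: [-2.015, 1.57, 0.498]
force: [-2.0, -2.5, 6.0]
width: 0.0196
```

```bash
python3 st.py; python3 mm.py 1
```

```text
t 46.55 pos [0.4761 0.2801 0.0864] q [ 0.887  0.314 -0.459  0.    -0.797 -1.515] w 0.0196 F [-1.99 -2.52  6.02] M [-0.454  0.929  0.012] phi 2.5132 R1 [ 0.001  0.    -1.   ]
M [-0.395  0.931 -0.031] std [0. 0. 0.] F [-1.91 -1.71  6.45] t 46.6
```

step_arm(
  deltas=[
    [0,0,0,0,1],
    [0,0,0,0,1],
    [0,0,0,0,0.72],
    [0,0,0,0,0.65],
    [0,0,0,0,0.5],
    [0,0,0,0,0.35],
    [0,0,0,0,0.2],
    [0,0,0,0,0.1],
    [0,0,0,0,0],
    [0,0,0,0,0],
  ],
  squeeze=5,
)

```text
t: 47.43
eef_pos: [0.4758, 0.28, 0.0857]
ee_rot: [1.588, 1.571, -2.182]
force: [-1.0, 0.3, 0.0]
width: 0.0651
```

step_arm(
  deltas=[
    [0,0,0,0,0],
    [0,0,0,0,0],
    [0,0,0,0,0],
    [-1,0,0,0,0],
    [-2.5,0,0,0,0],
    [-5,0,0,0,0],
    [-8,0,0,0,0],
    [-11,0,0,0,0],
    [-13,0,0,0,0],
    [-14,0,0,0,0],
  ],
)

```text
t: 48.27
eef_pos: [0.4769, 0.2807, 0.23]
ee_rot: [-1.788, 1.565, 0.726]
force: [-0.2, -0.3, -0.4]
width: 0.0876
```

```bash
python3 st.py
```

```text
t 48.27 pos [0.4769 0.2807 0.23  ] q [ 0.887  0.166 -0.283  0.001 -1.116 -1.515] w 0.0876 F [-0.17 -0.33 -0.37] M [ 0.174 -0.156 -0.019] phi 2.5133 R1 [ 0.004  0.004 -1.   ]
```

step_arm(
  deltas=[
    [-1,-2,1,0,0],
    [-2,-5,2,0,0],
    [-2,-8,3,0,0],
    [-2,-11,4,0,0],
    [-2,-14,5,0,0],
    [-2,-17,6,0,0],
    [-2,-19,7,0,0],
    [-2,-20,8,0,0],
    [-2,-20,8,0,0],
    [-2,-20,8,0,0],
  ],
)

```text
t: 49.1
eef_pos: [0.528, 0.4889, 0.2449]
ee_rot: [1.495, 1.569, -2.275]
force: [-0.6, -1.2, 0.6]
width: 0.0876
```

```bash
python3 st.py; python3 - <<'E'
from station import *
from h import *
ps=[]
for n,o in(("side",.0009),("top",-.0009)):
    f=grab_frame(n);cv2.imwrite(f"pics/end_{n}.png",f["pixels"][:,:,::-1])
    for k,nm in enumerate("ADCB"):
        a=.1685+np.pi/4+k*np.pi/2; c=np.array([.5567,.0113])+o+.07*np.array([np.cos(a),np.sin(a)])
        x,e=fitbox(f,"orange",c,a-1.57,.034,.008,.072,.09,rad=11);print(n,nm,x.round(4),round(e,1),"turn",round((a-x[2])%np.pi,3))
E
```

```text
t 49.1 pos [0.528  0.4889 0.2449] q [ 1.017  0.432  0.127 -0.    -1.268 -1.644] w 0.0876 F [-0.57 -1.17  0.58] M [ 0.067 -0.096  0.003] phi 2.5137 R1 [-0.001 -0.001 -1.   ]
side A [ 0.598   0.0694 -0.5935] 4.6 turn 1.547
side D [0.5007 0.0534 1.0015] 2.1 turn 1.523
side C [ 0.517  -0.0451  2.5427] 6.7 turn 1.553
side B [ 0.6147 -0.0281  4.093 ] 2.6 turn 1.573
top A [ 0.5966  0.0677 -0.5764] 3.7 turn 1.53
top D [0.4987 0.051  0.9487] 2.9 turn 1.576
top C [ 0.5156 -0.0466  2.5328] 3.4 turn 1.563
top B [ 0.613  -0.0298  4.0892] 2.9 turn 1.577
```

View pics/end_side.png

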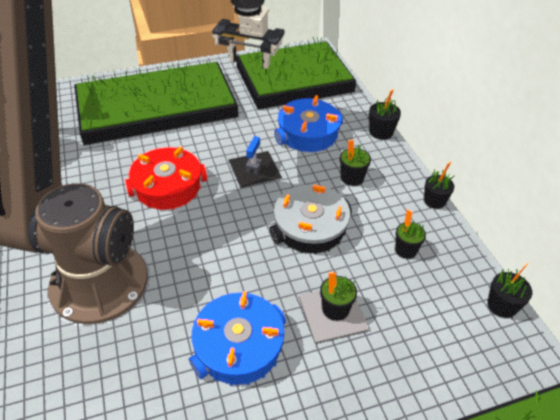

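View pics/end_top.png

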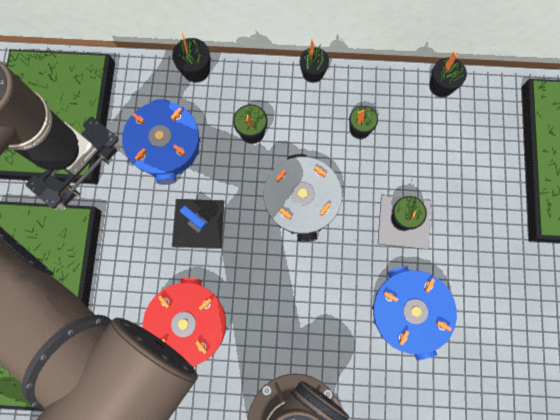

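```bash
python3 -c "
from station import *
print(job_done())"
```

```text
the job is handed in; nothing more can be done
None
```

The job is done and handed in at about 49 s of the 72 s allowed. All four wing bolts are home and the key stands upright on its mat, released.

- **Part turns:** I gave the two slack bolts, wing1 and wing3, their part turn. The top camera measured 1.04 rad on the second one. The first was hidden by the gripper, so I aimed it to the same 1.04 rad from the key's angle.
- **Homing:** I then took all four home in cross order: first part-turned bolt, its opposite, then the other pair. The key torque measured at each stop was about 0.55, 0.53, 0.50 and 0.52 N m. My numbering could be swapped by half a turn (wing1 with wing3, wing2 with wing4), but each opposite pair stays the same.
- **Last pictures:** All four wings lie along the rim, with fitted turns of 1.52–1.58 rad. The two cameras disagree by up to 0.05 rad, and the first bolt reads slightly low (1.53–1.55), which I take as fit noise because its torque had climbed to 0.55 N m. To the eye the pots stand where they did.
- **Cameras:** The two cameras' positions differed by about 2 mm. I used their average, and the key went over every wing without bearing on it.
- **Sideways force:** A push of about 5 N was measured on the key while each bolt was turned against its stop.

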